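Unhasp the liner case and pack the forming block

TASK

The blue storage case is held shut by a steel hasp: pull the hasp off its staple and fold it right down to its stop, then raise the lid fully so that it stays open by itself. Put the white ribbed block down flat and square, fully home in the rectangular pocket of the black nest inside, and leave it there with the lid open and the hasp folded down. Do not force the lid while the hasp is on, do not topple or shift the white tube and brown vessel standing on the left of the case, and leave the loose brown cap and white plug where they are.

Things in the scene. Friction and masses are not known exactly. Their poses are not given: they have to be found in the camera images.
- case: Blue plastic storage case screwed to the bench, 160 mm deep (its x) by 260 mm wide (its y), walls 6 mm thick; the rim of the open shell is 95 mm above the bench, the lid lies on it and its top is at 115 mm. Origin: centre of the underside; its front (hasp side) faces its own -x, towards the robot.
- hasp (a joint): Hasp angle in rad: 0 = upright, the lid's staple (a tongue 8 mm wide, 24 mm out of the lid's front, 102 to 109 mm above the bench) through its slot, so that the lid cannot rise; it flips outwards and down: pi/2 = level, pointing away from the case front; 2.5 = hard stop, folded down. Off the staple beyond about 0.4. The hinge rubs (about 1 N at its end) and holds it where it is left.
- hasp_hinge (a point): Hinge axis of the hasp, parallel to the case's y, 12 mm in front of the case's front face and 75 mm above the bench, at the middle of the hasp's width, which is 45 mm to the -y side of the case's centre.
- hasp_lip (a point): Middle of the hasp's free end, 61 mm from its hinge: a steel strap 36 mm wide, 3 mm thick, with a red flange 10 mm deep jutting outwards. Upright, its end is 136 mm above the bench, 21 mm above the lid's top, with a 10.5 mm gap between strap and lid front: a finger over the lid just behind it can draw it off towards the robot, then press it on down.
- lid (a joint): Lid angle in rad: 0 = shut, 1.8 = hard stop, leaning back beyond upright. The lid (about 350 g) falls shut if left below about 1.4 and stays open by its own weight beyond about 1.6.
- lid_hinge (a point): Lid hinge axis, parallel to the case's y, at the back top edge of the shell (80 mm behind the case's centre, 95 mm above the bench), at the middle of the width. The lid is a 20 mm thick slab that reaches 160 mm forwards from it.
- lid_tab (a point): Middle of the lower front edge of the yellow lift tab on the lid's front, 70 mm to the +y side of the case's centre: a plate 50 mm wide and 4 mm thick that juts 24 mm out of the front face; the shut tab's underside is 104 mm above the bench, open below down to the bench. To be lifted from beneath.
- pocket (a point): Centre of the pocket floor as designed: 35 mm to -y of the case's centre, 48 mm up, fixed to the case, axes as the case. Pocket 48 (x) by 70 (y) mm, 14 deep, edges bevelled, in the flat top of the black nest (62 mm above the bench). The nest may lie up to 5 mm off to either side along case y, not told here: feel or look. It resists 25 N. Two white plugs 14 mm high stand on its +y half.
- block_mid (a point): Centre of the white block, half-way up: a plate 44 mm (its x) by 66 mm (its y) by 18 mm high with a grip rib on top, 36 mm along x, 16 mm thick in y and 22 mm high (40 mm in all). About 150 g. This point is 20 mm above its underside, x and y in the middle, z up. Seated, it is 20 mm above the pocket's floor.
- brown_cap: Brown loose screw cap, 48 mm diameter, 30 mm high, origin under its centre; not to be moved.
- plug: White loose plug, 44 mm diameter, 30 mm high, origin under its centre; not to be moved.
- liner0: White open liner tube, 52 mm rim, 150 mm high, standing on the left of the case; origin under its centre.
- vessel0: Brown pressure vessel, 60 mm diameter, 165 mm high, standing on the left of the case; origin under its centre.
Not all that is in view belongs to the job. What is shaped like the part that bears block_mid but pink or red is not meant.

How it is judged:
On the way, in this order (a step that is already met when the one before it is completed fails the run):
1. the hasp is off its staple and folded down to its stop, the lid still shut (value of joint hasp above 2.2 rad and value of joint lid below 0.15 rad), for 0.2 s.
2. the lid is raised beyond upright (value of joint lid above 1.6 rad and value of joint hasp above 2.2 rad), for 0.3 s.
3. the block is home in the pocket (x of block_mid in the frame of pocket between -0.006 and 0.006 m and y of block_mid in the frame of pocket between -0.011 and 0.011 m and z of block_mid in the frame of pocket between 0.016 and 0.0225 m and angle between block_mid's own z axis and vertical below 0.06 rad and angle between the x axis of block_mid and the x axis of pocket, either way round below 0.1 rad), for 0.2 s.
At the end, for the whole second after the job is handed in: Hasp over 2.2 rad, lid over 1.6 rad; block in the pocket, flat within 0.06 rad, square within 0.1 rad, its centre 16 to 22.5 mm above the pocket floor and within 6 mm in x and 11 mm in y of the designed centre (all of step 2 and all of step 3 and velocity of joint lid between -0.05 and 0.05 rad/s); the robot touches nothing.
It fails at once if the lid is forced with the hasp still on (value of joint hasp below 0.35 rad and value of joint lid above 0.1 rad).
It fails at once if the tube or vessel on the left is toppled or shifted by more than 30 mm (distance of any of liner0, vessel0 from where it was at the start of the episode above 0.03 m or angle between any of liner0, vessel0's own z axis and vertical above 0.4 rad).
It fails at once if the loose brown cap or plug is shifted by more than 30 mm (distance of any of brown_cap, plug from where it was at the start of the episode above 0.03 m).
It also fails if it takes over 72 s, if anything falls off the work surface, if the arm or the gripper's body presses on something with over 40 N, if the wrist force passes 120 N, or if a joint passes its speed limit or range.

ROBOT

A 6-joint arm with a two-finger parallel gripper is mounted at the origin on the work surface. World frame = base frame: x ahead of the robot, y to its left, z up, the work surface at z = 0. Lengths are in m, angles in rad, forces in N, time in s.
With the tool pointing down it reaches from about 0.35 to 0.775 m from the base axis. Payload 7.3 kg.
Tool frame: the origin (TCP) lies midway between the tips of the shut fingers; the grasp point (between the pads) lies 19 mm behind it; z points along the fingers, y is the direction in which the jaws open and shut (so a half turn about z gives the same grasp; the last joint's range is limited). The gripper opens to 92 mm and grips with 3 to 60 N. Pads are 19 mm wide; open, the fingers measure 130 mm over their backs; the gripper's body (75 mm by 190 mm) begins 47 mm behind the grasp point.
Start: joints at [1.078, 0.342, 1.524, -0, 1.275, -0.146], TCP at [0.178, 0.494, 0.227] pointing down, gripper open.
Joint ranges: [-2.53, 2.53], [-0.77, 2.02], [0.04, 2.7], [-1, 4.14], [0.28, 2.66], [-3.11, 3.11]. Speed limits (rad/s): [2.57, 2.57, 3.14, 3.14, 3.14, 3.14].

INTERFACE

Orientations are given as [roll, pitch, yaw] about the fixed x, y, z axes, in that order (R = Rz(yaw) Ry(pitch) Rx(roll)).
In Python, from cell import status, eyes, job gives the robot as it stands.
- The arm moves only by the tool jog_arm, never from a script. Its argument "series" is a list of rows, each a list of 3 entries, a list of its own where there are three numbers: the gripper command: -1 is shut, 1 is fully open, values between are in proportion, then the shift along the tool's x, y, z in m, then the turn, a rotation vector about the tool's x, y, z in rad. In form: [[grip, [x, y, z], [ax, ay, az]], ...]. A call has 1 to 12 rows; each row is the pose to reach, as a shift and turn from the pose commanded when the call began, along the tool's axes at that moment; what a row does not reach only later rows make up. A row lasts 1/12 s, in which the tool goes at most 41.7 mm and 7.16 degrees, less where a joint would pass 70% of its speed; a pose out of reach is approached as far as the arm can. A call with a gripper value outside its range is refused whole. The fingers move at their own pace and stop on an object; "squeeze" is the grip in N (left out, the last holds). Time passes only in rows, so rows that repeat a pose let the fingers close. It gives the time, the measured TCP pose, the force and the opening at its end, in the units of the state.
- status.observe(): the state, without advancing time (a new reading comes with each control period).
- eyes.read_camera(name): name is "scene" or "top" or "wrist"; returns a dict with "img" (480x640x3 uint8, red, green, blue), "range_z" (480x640 float32, m along the optical axis (not along the pixel's ray), 0 where there is no reading), "camera_matrix" (3x3 intrinsics, pixels), "T" (4x4, takes a point from camera to world coordinates); the wrist camera has in their place "tool_from_camera" (4x4, takes a point from camera to tool coordinates, whose origin is the TCP and whose axes are the flange's). Camera axes: x right, y down, z forward; pixel columns grow to the right and rows downward; lengths in m; the calibration is good to about 2 mm. A picture is of the moment at which its call begins: read the wrist's pose just before it.
- job.hand_in(): hands the job in, once; it reports no verdict.
The state is a dict: "time": time; "qpos": joint angles; "qvel": joint speeds; "joint_efforts": joint torques, N m; "tool_pos": TCP position; "tool_rot": TCP orientation; "contact_force": force on the tool from outside, world axes, zero at the start; "torque": the same for the moment, N m; "opening": finger opening in m.
Only numpy, scipy, OpenCV 4.12 (cv2) and the standard library are available. Lean on these libraries where they do the work, as an engineer would, in place of code of your own. Each camera call takes 0.05 s, during which the arm holds its last target.

## Working session

There is one attempt and no reset: what is moved stays moved. The work goes in short steps, Python scripts to look and compute and a tool call to move; the robot and the scene stay as the last step left them, time stands still between calls to the robot, and variables do not carry over. Pictures are saved under pics/ and viewed, and the job is handed in when it is done.

Besides the shell and the picture viewer there is one more tool, called after "Call:" as a command line: name --argument value ..., lists and objects as JSON in quotes. jog_arm: Moves the arm, as the interface text tells. Its arguments: {"type":"object","properties":{"series":{"type":"array","items":{"type":"array"}},"squeeze":{"type":"number"}},"required":["series"]}

```bash
mkdir -p pics && ls
python3 - <<'E'
from cell import status, eyes, job
import cv2,numpy as np
s=status.observe()
for k,v in s.items(): print(k,np.round(v,4))
for n in ["scene","top"]:
    r=eyes.read_camera(n)
    cv2.imwrite(f"pics/{n}0.png",r["img"][:,:,::-1])
    np.savez(f"{n}0.npz",**r)
    print(n,r["camera_matrix"].round(1).tolist(),r["T"].round(3).tolist())
E
```

```text
pics
time 0.0
qpos [ 1.078   0.3427  1.525  -0.      1.2754 -0.146 ]
qvel [-0.0017  0.0005  0.0008  0.0006  0.0001 -0.0013]
joint_efforts [ 1.60000e-03 -4.31230e+01 -2.44222e+01  7.19000e-02  5.59000e-02
 -1.00000e-04]
tool_pos [0.1782 0.4934 0.226 ]
tool_rot [-3.1400e+00 -2.0000e-04  2.7949e+00]
contact_force [ 0.7237 -0.2633 -0.4312]
torque [-0.0229  0.0057 -0.0519]
opening 0.0918
scene [[467.5, 0.0, 321.7], [0.0, 467.5, 240.1], [0.0, 0.0, 1.0]] [[0.83, 0.44, -0.342, 0.935], [0.557, -0.642, 0.527, -0.553], [0.013, -0.628, -0.778, 0.933], [0.0, 0.0, 0.0, 1.0]]
top [[529.7, 0.0, 320.4], [0.0, 529.7, 233.6], [0.0, 0.0, 1.0]] [[-0.002, -0.994, 0.11, 0.447], [-1.0, 0.0, -0.018, 0.007], [0.018, -0.11, -0.994, 1.297], [0.0, 0.0, 0.0, 1.0]]
```

View pics/scene0.png

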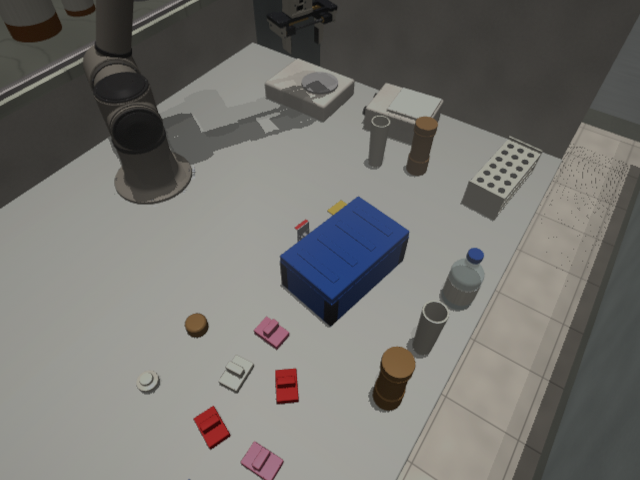

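View pics/top0.png

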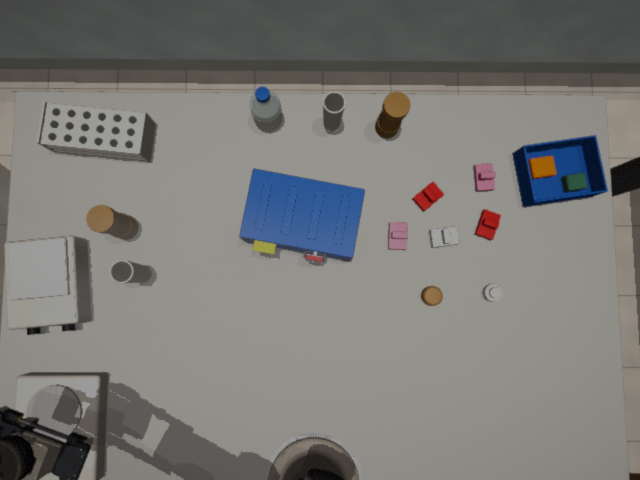

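The top view shows the blue case at (303,214) with its yellow tab at (265,247) and red hasp lip at (314,257). The only white ribbed block is at (445,237), and the same shapes in pink or red are decoys. The tube and vessel are at (130,270) and (112,222), the cap is at (432,296) and the plug at (493,293). Next I'll enlarge crops.

Run:
```python
import cv2
a=cv2.imread("pics/top0.png")
cv2.imwrite("pics/c1.png",cv2.resize(a[160:280,220:380],None,fx=5,fy=5,interpolation=cv2.INTER_CUBIC))
cv2.imwrite("pics/c2.png",cv2.resize(a[205:325,380:520],None,fx=5,fy=5,interpolation=cv2.INTER_CUBIC))
```

```text
(no output)
```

View pics/c1.png

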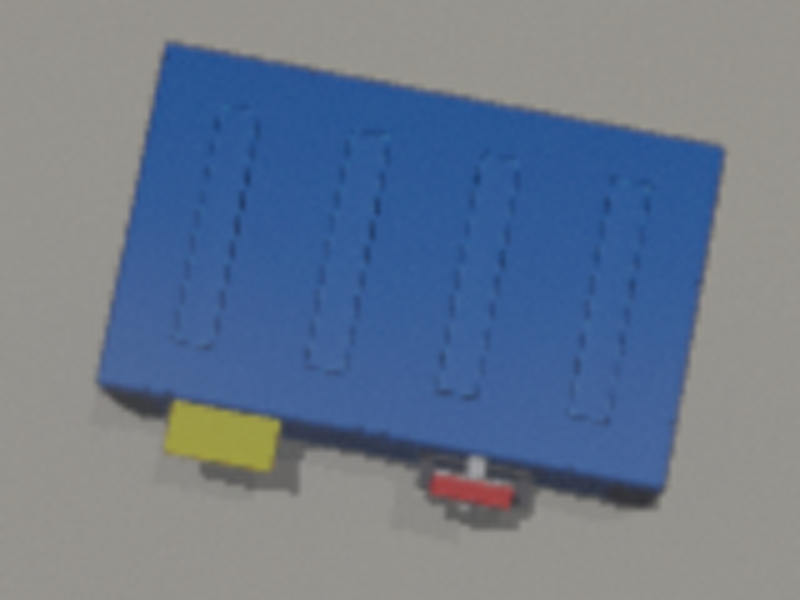

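View pics/c2.png

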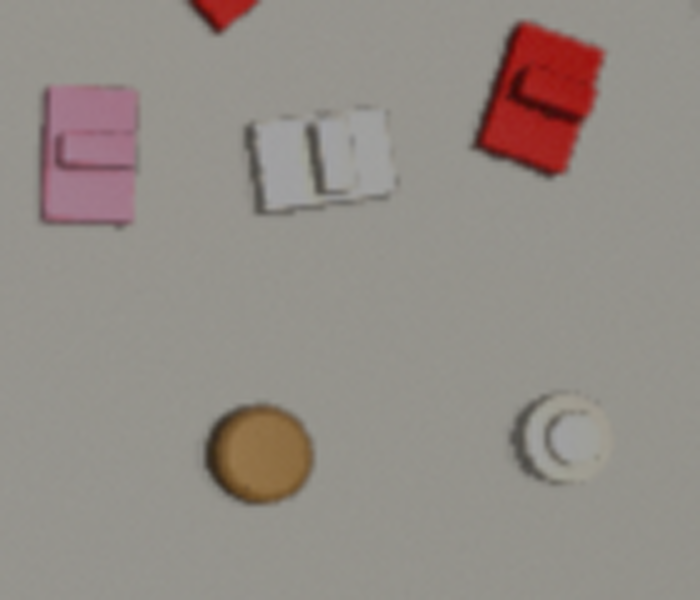

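```bash
cat > h.py <<'E'
import numpy as np,cv2
from scipy.spatial.transform import Rotation as Ro
def ray(r,u,v,z):
    K=r["camera_matrix"];T=r["T"]
    d=T[:3,:3]@np.linalg.solve(K,[u,v,1.]);o=T[:3,3]
    return o+d*(z-o[2])/d[2]
def cloud(r,T=None):
    K=r["camera_matrix"];T=r["T"] if T is None else T
    d=r["range_z"];v,u=np.mgrid[:480,:640]
    p=np.stack([(u-K[0,2])/K[0,0]*d,(v-K[1,2])/K[1,1]*d,d],-1)
    w=p@T[:3,:3].T+T[:3,3]; w[d<=0]=np.nan
    return w
def rect(p): 
    (c,s,a)=cv2.minAreaRect((p[:,:2]*1000).astype(np.float32)); return np.round(c,1),np.round(s,1),round(a,2)
def toolR(s): return Ro.from_euler('xyz',s["tool_rot"]).as_matrix()
E
python3 - <<'E'
from h import *
t=np.load("top0.npz");s=np.load("scene0.npz")
for n,(u,v) in dict(BL=(168,43),BR=(723,148),FR=(663,488),FL=(100,382)).items():
    print(n,ray(t,220+u/5,160+v/5,.115).round(4))
for n,(u,v,z) in dict(lipL=(432,475,.136),lipR=(514,488,.136),lipLo=(432,494,.136),tabL=(173,403,.108),tabFL=(165,453,.108),tabFR=(271,470,.108)).items():
    print(n,ray(t,220+u/5,160+v/5,z).round(4))
for n,(u,v,z) in dict(bl=(248,122,.018),br=(387,107,.018),fr=(397,192,.018),fl=(262,210,.018),rib=(336,156,.04),cap=(262,455,.03),plug=(575,438,.03)).items():
    print(n,ray(t,380+u/5,205+v/5,z).round(4))
for n,r in (("top",t),("scene",s)):
    w=cloud(r); img=r["img"].astype(int)
    lid=(abs(w[...,2]-.115)<.006)&(img[...,2]>img[...,0]+40)
    x=w[lid]; m=(x[:,0]>.35)&(x[:,0]<.8)&(abs(x[:,1])<.25); x=x[m]
    print(n,"lid",len(x),rect(x),x[:,2].mean())
    # white block
    m=(abs(w[...,0]-.43)<.06)&(abs(w[...,1]+.235)<.06)
    b=w[m&(w[...,2]>.012)]; print("block",len(b),b[:,2].max() if len(b) else 0, rect(b))
    rb=w[m&(w[...,2]>.03)]; print("rib",len(rb),rect(rb) if len(rb)>3 else 0, rb.mean(0))
    for nm,(cx,cy) in dict(cap=(.31,-.2),plug=(.31,-.33)).items():
        q=w[(abs(w[...,0]-cx)<.08)&(abs(w[...,1]-cy)<.06)&(w[...,2]>.01)]; print(nm,len(q), q.mean(0),q[:,2].max())
E
```

```text
BL [0.7262 0.1373 0.115 ]
BR [ 0.6781 -0.1146  0.115 ]
FR [ 0.5236 -0.086   0.115 ]
FL [0.5714 0.1659 0.115 ]
lipL [0.5281 0.0171 0.136 ]
lipR [ 0.5224 -0.0188  0.136 ]
lipLo [0.5198 0.0171 0.136 ]
tabL [0.5626 0.1339 0.108 ]
tabFL [0.5401 0.1372 0.108 ]
tabFR [0.5324 0.0896 0.108 ]
bl [ 0.5986 -0.2823  0.018 ]
br [ 0.606  -0.3507  0.018 ]
fr [ 0.5642 -0.3543  0.018 ]
fl [ 0.5555 -0.2881  0.018 ]
rib [ 0.5796 -0.3193  0.04  ]
cap [ 0.4373 -0.2823  0.03  ]
plug [ 0.445  -0.4328  0.03  ]
top lid 7796 (array([625.9,  27.1]), array([258.7, 159.4]), 79.13) 0.11543511451359907
block 269 0.035513807294717425 (array([ 438.5, -277.4]), array([45.5, 34.9]), 0.66)
rib 82 (array([ 439.6, -278.1]), array([42.3, 32.7]), 1.89) [ 0.43926311 -0.28057197  0.03175661]<stdin>:19: RuntimeWarning: Mean of empty slice.
  ret = um.true_divide(
Traceback (most recent call last):
ValueError: zero-size array to reduction operation maximum which has no identity
```

Run:
```python
from h import *
t=np.load("top0.npz");s=np.load("scene0.npz")
for n,r in (("top",t),("scene",s)):
    w=cloud(r); img=r["img"].astype(int)
    lid=(abs(w[...,2]-.115)<.006)&(img[...,2]>img[...,0]+40)
    x=w[lid]; m=(x[:,0]>.35)&(x[:,0]<.8)&(abs(x[:,1])<.25); x=x[m]
    print(n,"lid",len(x),rect(x),x[:,2].mean())
    m=(abs(w[...,0]-.58)<.05)&(abs(w[...,1]+.319)<.05)&(img.max(-1)-img.min(-1)<30)
    b=w[m&(w[...,2]>.012)]; print("block",len(b),b[:,2].max() , rect(b))
    rb=w[m&(w[...,2]>.033)]; print("rib",len(rb),rect(rb) if len(rb)>3 else 0, rb.mean(0))
    for nm,(cx,cy) in dict(cap=(.437,-.282),plug=(.445,-.433)).items():
        q=w[(abs(w[...,0]-cx)<.04)&(abs(w[...,1]-cy)<.04)&(w[...,2]>.015)]; print(nm,len(q), rect(q),q[:,2].max())
    for nm,(cx,cy) in dict(a=(.58,.34),b=(.50,.32),pinkL=(.58,-.23)).items(): 
        pass
    hi=w[(w[...,2]>.1)&(w[...,1]>.2)&(w[...,0]>.4)&(w[...,0]<.72)&(w[...,1]<.5)]; print("hi",hi[:,:2].min(0),hi[:,:2].max(0))
img=cv2.imread("pics/scene0.png"); cv2.imwrite("pics/c3.png",cv2.resize(img[300:420,170:330],None,fx=5,fy=5,interpolation=cv2.INTER_CUBIC))
cv2.imwrite("pics/c4.png",cv2.resize(img[190:320,270:420],None,fx=4.5,fy=4.5,interpolation=cv2.INTER_CUBIC))
```

```text
top lid 7796 (array([625.9,  27.1]), array([258.7, 159.4]), 79.13) 0.11543511451359907
block 483 0.0433408761179932 (array([ 582.3, -318.7]), array([44.1, 67.4]), 7.43)
rib 101 (array([ 582. , -318.7]), array([35.2, 16.2]), 7.9) [ 0.58150606 -0.31831813  0.03911413]
cap 324 (array([ 438.4, -283.4]), array([47. , 45.3]), 89.38) 0.03573330430014754
plug 253 (array([ 445.2, -432.1]), array([43.9, 40.8]), 89.82) 0.03563018156889752
hi [0.46957523 0.38821241] [0.63440977 0.48825263]
scene lid 6412 (array([625. ,  24.7]), array([260. , 160.9]), 79.41) 0.11408483956544153
block 691 0.042315023825186815 (array([ 582., -321.]), array([44.7, 67. ]), 6.18)
rib 148 (array([ 581.7, -320.7]), array([36.2, 17.2]), 5.43) [ 0.58276995 -0.32149649  0.03814639]
cap 376 (array([ 439.4, -286.6]), array([46.3, 45.9]), 34.28) 0.03292835943160477
plug 367 (array([ 446.7, -435. ]), array([42.5, 43.2]), 69.4) 0.03254232297761628
hi [0.46492548 0.38410034] [0.63407213 0.48742866]
```

View pics/c3.png

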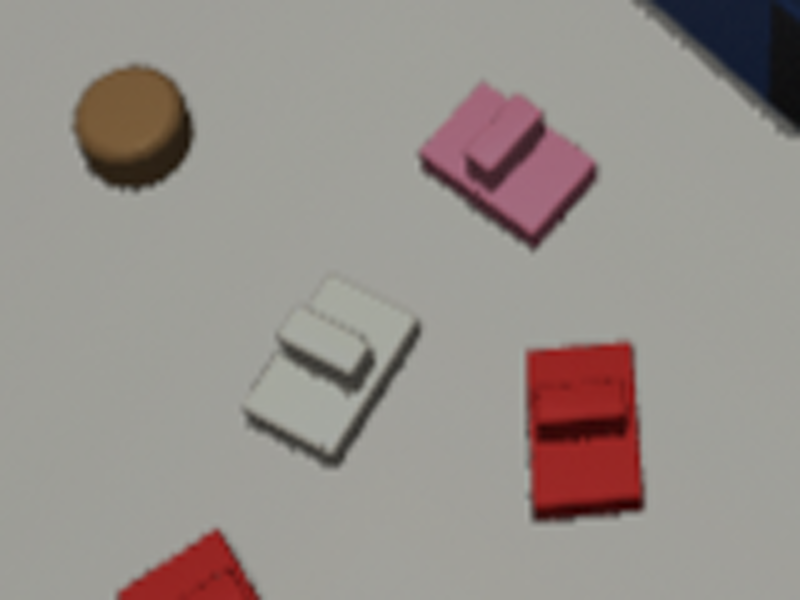

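View pics/c4.png

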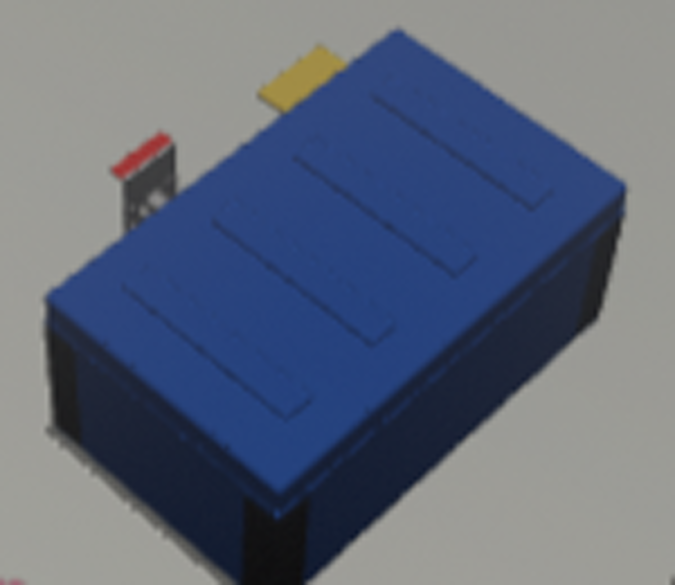

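The white block is confirmed at (330,370) in the scene crop, grey-white with a rib. Both views agree: case centre ≈ (0.625, 0.026), yaw ≈ -10.8°. Block centre ≈ (0.582, -0.320), yaw ≈ +6.5°. I'll plan the hasp first.

```bash
cat >> h.py <<'E'
C=np.array([0.6254,0.0262]);YAW=-0.188
Rc=Ro.from_euler('z',YAW).as_matrix()
def W(x,y,z): # case mm -> world
    return np.array([C[0],C[1],0])+Rc@np.array([x,y,z])/1000
def toC(p): return Rc.T@(np.asarray(p)-np.array([C[0],C[1],0]))*1000
# tool rot in case frame: tool x=-cx,y=cy,z=-z then tilt about case y by a (fingers point to +x when a>0)
def Rt(tilt=0,yawoff=0,yaw=YAW):
    return Ro.from_euler('z',yaw+yawoff).as_matrix()@Ro.from_euler('y',-tilt).as_matrix()@np.diag([-1,1,-1.])
def plan(s,p,R):
    R0=toolR(s); d=R0.T@(p-np.array(s["tool_pos"])); rv=Ro.from_matrix(R0.T@R).as_rotvec()
    print("shift",d.round(4).tolist(),"turn",rv.round(4).tolist(),"rows>=",round(max(np.linalg.norm(d)/.0417,np.degrees(np.linalg.norm(rv))/7.16),1))
def st():
    from cell import status
    s=status.observe(); 
    print("t",round(s["time"],2),"q",np.round(s["qpos"],3).tolist(),"p",np.round(s["tool_pos"],4).tolist(),"rot",np.round(s["tool_rot"],3).tolist(),"F",np.round(s["contact_force"],1).tolist(),"open",round(s["opening"],4),"case",toC(s["tool_pos"]).round(1).tolist())
    return s
E
python3 - <<'E'
from h import *
s=st(); plan(s,W(-74,-45,200),Rt())
print(Rt(0.5)[:,2])
E
```

```text
t 0.1 q [1.078, 0.343, 1.525, -0.0, 1.275, -0.146] p [0.1783, 0.4934, 0.2261] rot [-3.14, -0.0, 2.795] F [0.9, 0.2, -0.1] open 0.0915 case [-526.6, 375.4, 226.1]
shift [-0.5134, -0.3436, 0.0265] turn [-0.0013, -0.0003, -0.1588] rows>= 14.8
[ 0.47097806 -0.089602   -0.87758256]
```

Call:
jog_arm --series '[[-1,[-0.04,-0.027,0],[0,0,-0.015]],[-1,[-0.08,-0.054,0],[0,0,-0.03]],[-1,[-0.115,-0.077,0],[0,0,-0.04]],[-1,[-0.15,-0.1,0],[0,0,-0.05]],[-1,[-0.185,-0.124,0],[0,0,-0.06]],[-1,[-0.22,-0.147,0],[0,0,-0.07]],[-1,[-0.255,-0.171,0],[0,0,-0.08]],[-1,[-0.29,-0.194,0],[0,0,-0.09]],[-1,[-0.325,-0.217,0],[0,0,-0.1]],[-1,[-0.36,-0.241,0],[0,0,-0.115]],[-1,[-0.395,-0.264,0],[0,0,-0.13]],[-1,[-0.43,-0.288,0],[0,0,-0.159]]]' --squeeze 20

```text
time: 1.1
tool_pos: [0.4753, 0.089, 0.2265]
tool_rot: [3.141, -0.0, 2.954]
contact_force: [0.2, 0.2, 0.4]
opening: 0.0162
```

Run:
```python
from h import *
s=st(); plan(s,W(-74,-45,150),Rt())
```

```text
t 1.1 q [0.026, 0.267, 1.633, 0.0, 1.242, -1.357] p [0.4753, 0.089, 0.2265] rot [3.141, -0.0, 2.954] F [0.2, 0.2, 0.4] open 0.0162 case [-159.2, 33.6, 226.5]
shift [-0.0852, -0.0787, 0.0765] turn [0.0001, -0.0004, 0.0006] rows>= 3.3
```

Call:
jog_arm --series '[[-1,[-0.03,-0.026,0.02],[0,0,0]],[-1,[-0.06,-0.052,0.04],[0,0,0]],[-1,[-0.085,-0.079,0.06],[0,0,0]],[-1,[-0.085,-0.079,0.076],[0,0,0]],[-1,[-0.085,-0.079,0.076],[0,0,0]],[-1,[-0.085,-0.079,0.076],[0,0,0]]]'

```text
time: 1.6
tool_pos: [0.5424, -0.0025, 0.1497]
tool_rot: [3.141, -0.004, 2.953]
contact_force: [-0.4, -0.2, 0.0]
opening: 0.0005
```

Run:
```python
from h import *
from cell import eyes
s=st(); plan(s,W(-74,-45,122),Rt())
r=eyes.read_camera("wrist"); cv2.imwrite("pics/w1.png",r["img"][:,:,::-1])
print(r["tool_from_camera"].round(3).tolist(),r["camera_matrix"].round(1).tolist())
r=eyes.read_camera("scene"); cv2.imwrite("pics/s1.png",cv2.resize(r["img"][150:330,200:440,::-1],None,fx=3.3,fy=3.3,interpolation=cv2.INTER_CUBIC))
```

```text
t 1.6 q [-0.146, 0.448, 1.586, 0.0, 1.111, -1.528] p [0.5424, -0.0025, 0.1497] rot [3.141, -0.004, 2.953] F [-0.4, -0.2, 0.0] open 0.0005 case [-76.2, -43.7, 149.7]
shift [-0.0023, -0.0013, 0.0277] turn [0.0003, -0.0037, -0.0009] rows>= 0.7
[[-0.001, -0.956, -0.294, 0.079], [1.0, -0.001, 0.0, -0.001], [-0.001, -0.294, 0.956, -0.159], [0.0, 0.0, 0.0, 1.0]] [[422.8, 0.0, 321.0], [0.0, 422.8, 237.9], [0.0, 0.0, 1.0]]
```

View pics/w1.png

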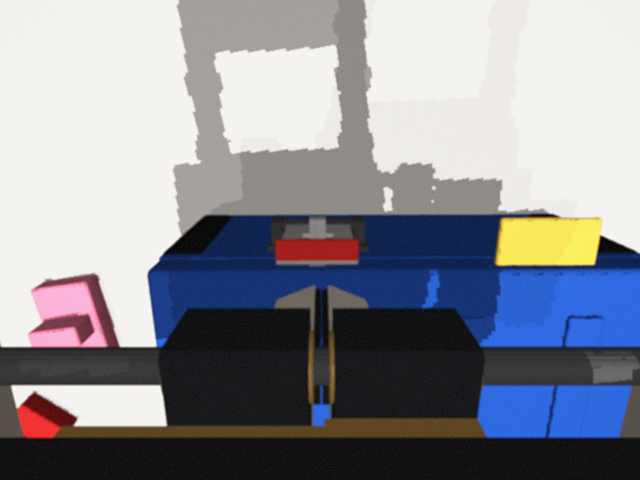

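View pics/s1.png

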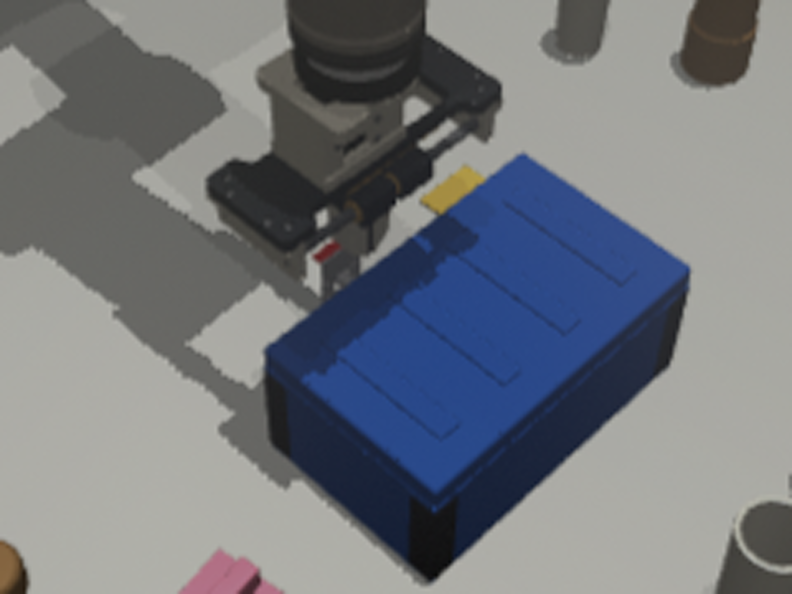

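The wrist view shows the red lip at (318,250) with the shut fingers just behind it over the lid, centred on the strap. I'll lower them behind it.

Call:
jog_arm --series '[[-1,[-0.002,-0.001,0.014],[0,0,0]],[-1,[-0.002,-0.001,0.028],[0,0,0]],[-1,[-0.002,-0.001,0.028],[0,0,0]],[-1,[-0.002,-0.001,0.028],[0,0,0]]]'

```text
time: 2.03
tool_pos: [0.545, -0.0028, 0.1238]
tool_rot: [3.141, 0.001, 2.955]
contact_force: [-0.6, -0.2, 0.8]
opening: 0.0002
```

Run:
```python
from h import *
s=st()
```

```text
t 2.03 q [-0.146, 0.48, 1.614, 0.0, 1.047, -1.531] p [0.545, -0.0028, 0.1238] rot [3.141, 0.001, 2.955] F [-0.6, -0.2, 0.8] open 0.0002 case [-73.5, -43.5, 123.8]
```

Call:
jog_arm --series '[[-1,[0.01,0,0.001],[0,0,0]],[-1,[0.02,0,0.002],[0,0,0]],[-1,[0.03,0,0.002],[0,0,0]],[-1,[0.04,0,0.002],[0,0,0]],[-1,[0.048,0,0.003],[0,0,0]],[-1,[0.051,0,0.005],[0,0,0]],[-1,[0.052,0,0.01],[0,0,0]],[-1,[0.052,0,0.016],[0,0,0]],[-1,[0.052,0,0.02],[0,0,0]],[-1,[0.052,0,0.02],[0,0,0]]]'

```text
time: 2.87
tool_pos: [0.4938, 0.0059, 0.1015]
tool_rot: [3.142, -0.002, 2.954]
contact_force: [0.4, 1.0, 0.0]
opening: 0.0003
```

Run:
```python
from h import *
from cell import eyes
s=st()
r=eyes.read_camera("wrist"); cv2.imwrite("pics/w2.png",r["img"][:,:,::-1])
```

```text
t 2.87 q [-0.144, 0.43, 1.778, 0.0, 0.935, -1.527] p [0.4938, 0.0059, 0.1015] rot [3.142, -0.002, 2.954] F [0.4, 1.0, 0.0] open 0.0003 case [-125.5, -44.6, 101.5]
```

View pics/w2.png

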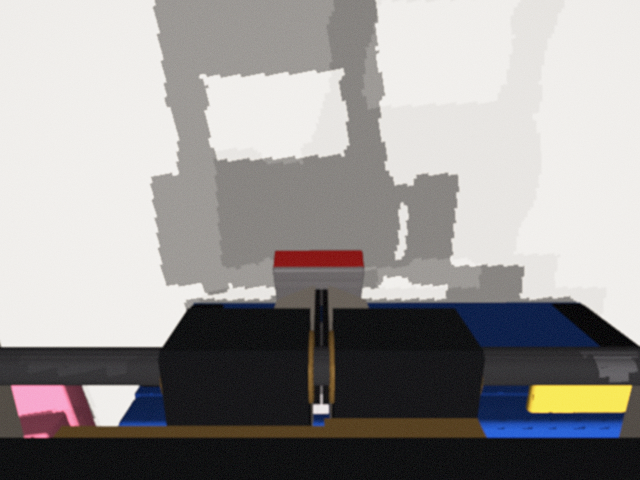

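The hasp is off the staple, with the strap at (318,285) now under the fingers. I'll press down while tilting the tool so its body stays clear of the staple.

Call:
jog_arm --series '[[-1,[0,0,0.008],[0,-0.05,0]],[-1,[0,0,0.016],[0,-0.1,0]],[-1,[0,0,0.024],[0,-0.17,0]],[-1,[0,0,0.032],[0,-0.24,0]],[-1,[0,0,0.038],[0,-0.31,0]],[-1,[0,0,0.044],[0,-0.35,0]],[-1,[0,0,0.05],[0,-0.35,0]],[-1,[0,0,0.055],[0,-0.35,0]],[-1,[0,0,0.058],[0,-0.35,0]],[-1,[0,0,0.06],[0,-0.35,0]],[-1,[0,0,0.06],[0,-0.35,0]]]'

```text
time: 3.83
tool_pos: [0.4986, 0.006, 0.0503]
tool_rot: [-3.14, 0.34, 2.953]
contact_force: [-0.6, -1.5, 0.1]
opening: 0.0006
```

Run:
```python
from h import *
from cell import eyes
s=st()
r=eyes.read_camera("wrist"); cv2.imwrite("pics/w3.png",r["img"][:,:,::-1])
```

```text
t 3.83 q [-0.128, 0.416, 2.104, -0.078, 0.283, -1.439] p [0.4986, 0.006, 0.0503] rot [-3.14, 0.34, 2.953] F [-0.6, -1.5, 0.1] open 0.0006 case [-120.8, -43.5, 50.3]
```

View pics/w3.png

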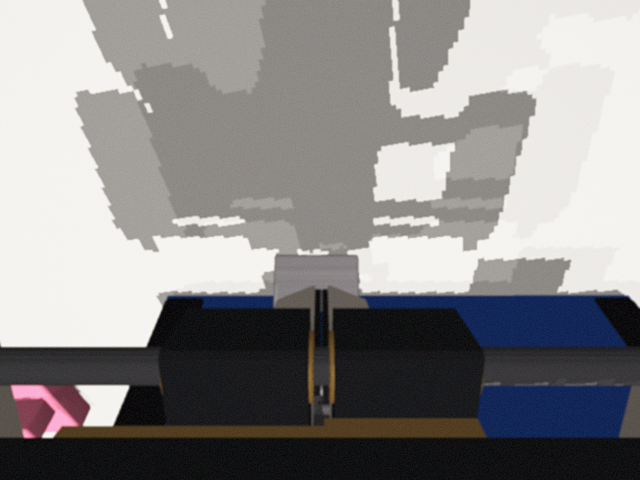

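Joint 5 is at its lower limit, so I'll ease the tilt and press the last few millimetres, watching the force.

Call:
jog_arm --series '[[-1,[0.003,0,0.001],[0,0.08,0]],[-1,[0.006,0,0.003],[0,0.12,0]],[-1,[0.006,0,0.005],[0,0.12,0]],[-1,[0.006,0,0.007],[0,0.12,0]],[-1,[0.006,0,0.007],[0,0.12,0]]]'

```text
time: 4.3
tool_pos: [0.4965, 0.0067, 0.0433]
tool_rot: [-3.14, 0.226, 2.954]
contact_force: [-2.4, -0.3, 14.8]
opening: 0.0002
```

Run:
```python
from h import *
from cell import eyes
s=st()
```

```text
t 4.3 q [-0.132, 0.449, 2.019, -0.032, 0.448, -1.487] p [0.4965, 0.0067, 0.0433] rot [-3.14, 0.226, 2.954] F [-2.4, -0.3, 14.8] open 0.0002 case [-123.0, -43.3, 43.3]
```

The 14.8 N upward reaction means the hasp is at its stop. I'll withdraw.

Call:
jog_arm --series '[[-1,[0.005,0,-0.02],[0,0,0]],[-1,[0.01,0,-0.05],[0,0,0]],[-1,[0.015,0,-0.085],[0,0,0]],[-1,[0.015,0,-0.12],[0,0.0,0]],[-1,[0.015,0,-0.15],[0,-0.1,0]],[-1,[0.015,0,-0.17],[0,-0.2,0]],[-1,[0.015,0,-0.17],[0,-0.3,0]],[-1,[0.015,0,-0.17],[0,-0.3,0]],[-1,[0.015,0,-0.17],[0,-0.3,0]]]'

```text
time: 5.05
tool_pos: [0.4422, 0.0172, 0.2037]
tool_rot: [-3.139, 0.516, 2.955]
contact_force: [0.0, -0.5, 0.2]
opening: 0.0002
```

Run:
```python
from h import *
from cell import eyes
s=st()
r=eyes.read_camera("top"); cv2.imwrite("pics/t2.png",cv2.resize(r["img"][160:300,220:400,::-1],None,fx=4.2,fy=4.2,interpolation=cv2.INTER_CUBIC))
r=eyes.read_camera("wrist"); cv2.imwrite("pics/w4.png",r["img"][:,:,::-1])
```

```text
t 5.05 q [-0.103, -0.018, 2.174, -0.096, 0.472, -1.413] p [0.4422, 0.0172, 0.2037] rot [-3.139, 0.516, 2.955] F [0.0, -0.5, 0.2] open 0.0002 case [-178.3, -43.1, 203.7]
```

View pics/t2.png

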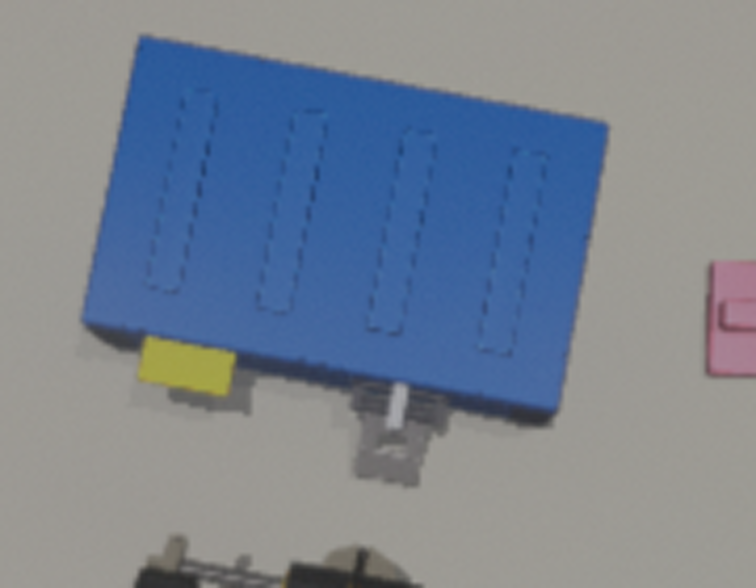

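View pics/w4.png

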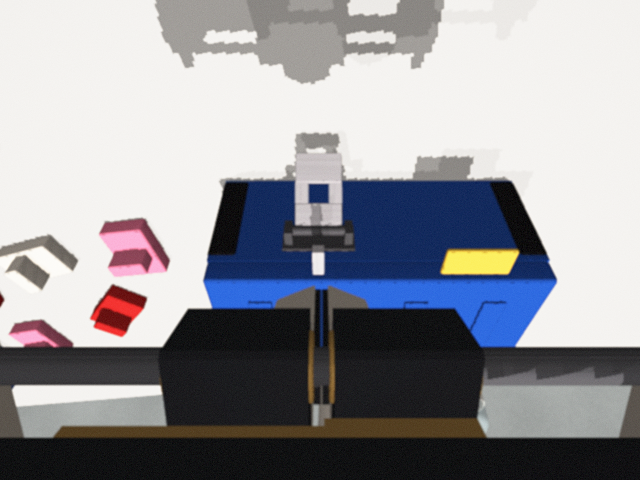

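The hasp is folded down (wrist view: strap at (318,190) hanging below the hinge at (318,237), staple free at (318,262)). The lid lift needs a low tool pitch, so I'll fit the arm's kinematics to see which poses joint 5's limit allows.

```bash
cat > fk.py <<'E'
import numpy as np
from scipy.spatial.transform import Rotation as Ro
from scipy.optimize import least_squares
D=[([1.078,.343,1.525,0,1.275,-.146],[.1783,.4934,.2261],[-3.14,0,2.795]),
([.026,.267,1.633,0,1.242,-1.357],[.4753,.089,.2265],[3.141,0,2.954]),
([-.146,.448,1.586,0,1.111,-1.528],[.5424,-.0025,.1497],[3.141,-.004,2.953]),
([-.146,.48,1.614,0,1.047,-1.531],[.545,-.0028,.1238],[3.141,.001,2.955]),
([-.144,.43,1.778,0,.935,-1.527],[.4938,.0059,.1015],[3.142,-.002,2.954]),
([-.128,.416,2.104,-.078,.283,-1.439],[.4986,.006,.0503],[-3.14,.34,2.953]),
([-.132,.449,2.019,-.032,.448,-1.487],[.4965,.0067,.0433],[-3.14,.226,2.954]),
([-.103,-.018,2.174,-.096,.472,-1.413],[.4422,.0172,.2037],[-3.139,.516,2.955])]
def fk(q,P):
    h,a0,l1,e,l2,l3,d1,s4=P
    ry=lambda a:Ro.from_euler('y',a); rz=lambda a:Ro.from_euler('z',a)
    R=rz(q[0]); p=R.apply([a0,d1,h])
    R=R*ry(q[1]); p=p+R.apply([0,0,l1])
    R=R*ry(q[2]); p=p+R.apply([e,0,l2])
    R=R*rz(s4*q[3])*ry(q[4]); p=p+R.apply([0,0,l3])
    R=R*rz(q[5]+np.pi/2)   # see sign check
    return p,R
def res(P):
    o=[]
    for q,p,_ in D: o+=list(fk(q,P)[0]-p)
    return o
def fit(s4=1.):
    f=least_squares(lambda x:res([*x[:2],*x[2:6],x[6],s4]),[.4,0,.4,0,.4,.25,.077],
       loss='linear')
    return f
if __name__=="__main__":
    for s in (1.,-1.):
        f=fit(s); print(s,f.x.round(4),np.abs(f.fun).max())
        P=[*f.x,s]
        for q,p,r in D:
            R=fk(q,P)[1].as_matrix(); Rm=Ro.from_euler('xyz',r).as_matrix()
            print(np.round(R.T@Rm,2).tolist() if q is D[0][0] or q is D[-1][0] else "", round(np.degrees(np.arccos(np.clip(R[:,2]@Rm[:,2],-1,1))),2))
E
python3 fk.py
```

```text
1.0 [ 2.223e-01 -3.000e-04  5.063e-01  4.620e-02  3.797e-01  3.179e-01
  7.650e-02] 0.0003136186293931642
[[1.0, 0.0, -0.0], [-0.0, 1.0, -0.0], [0.0, 0.0, 1.0]] 0.02
 0.05
 0.05
 0.04
 0.04
 0.0
 0.02
[[1.0, -0.0, 0.0], [0.0, 1.0, -0.0], [-0.0, 0.0, 1.0]] 0.07
-1.0 [0.2068 0.0095 0.4887 0.0365 0.3719 0.2975 0.0704] 0.02078787932693739
[[1.0, 0.0, -0.0], [-0.0, 1.0, -0.0], [0.0, 0.0, 1.0]] 0.02
 0.05
 0.05
 0.04
 0.04
 2.5
 1.6
[[0.99, 0.17, -0.02], [-0.17, 0.98, -0.08], [0.01, 0.09, 1.0]] 5.01
```

```bash
cat > ik.py <<'E'
from fk import *
from h import W,Rt,toC
f=fit(1.); P=[*f.x,1.]
LO=np.array([-2.53,-.77,.04,-1,.28,-3.11]);HI=np.array([2.53,2.02,2.7,4.14,2.66,3.11])
h,a0,l1,e,l2,l3,d1,_=P
def ik(p,R):
    """analytic, all wrist branches; returns list of q (elbow-up)"""
    w=p-l3*R[:,2]; rho=np.hypot(w[0],w[1])
    if rho<d1: return []
    r=np.sqrt(rho**2-d1**2)-a0; q1=np.arctan2(w[1],w[0])-np.arctan2(d1,np.sqrt(rho**2-d1**2))
    z=w[2]-h; L2=np.hypot(l2,e); g=np.arctan2(e,l2)
    c=(r*r+z*z-l1*l1-L2*L2)/(2*l1*L2)
    if abs(c)>1: return []
    k=np.arccos(c); q3=k-g
    q2=np.arctan2(r,z)-np.arctan2(L2*np.sin(k),l1+L2*np.cos(k))
    R3=(Ro.from_euler('z',q1)*Ro.from_euler('y',q2+q3)).as_matrix()
    M=R3.T@R; out=[]
    c5=np.arccos(np.clip(M[2,2],-1,1)); q5=c5
    q4=np.arctan2(M[1,2],M[0,2]); q6=np.arctan2(M[2,1],-M[2,0])-np.pi/2
    for k4 in (-2*np.pi,0,2*np.pi):
        for k6 in (-2*np.pi,0,2*np.pi):
            q=np.array([q1,q2,q3,q4+k4,q5,q6+k6])
            if LO[3]-.0<=q[3]<=HI[3] and LO[5]<=q[5]<=HI[5]: out.append(q)
    return out
def margin(q): return min((q-LO).min(),(HI-q).min())
if __name__=="__main__":
    for q,p,r in D[-2:]:
        print(q,[x.round(3).tolist() for x in ik(np.array(p),Ro.from_euler('xyz',r).as_matrix())])
    for yo in (-40,-20,0,20,40):
        print("yaw",yo)
        for phi in (0,.3,.6,.9,1.2,1.5,1.75):
            row=[]
            for a in range(35,111,5):
                # tip top corner at notch: r along tab 170 , offset 9 (minus)
                off=np.array([-172*np.cos(phi)-9*-np.sin(phi)*-1*-1, 0]) # placeholder
                cx=80-(172*np.cos(phi))-8*np.sin(phi)*0 ; 
                n=np.array([-np.sin(phi),-np.cos(phi)])  # underside normal (x,z)
                u=np.array([-np.cos(phi),np.sin(phi)])
                c=np.array([80,95])+172*u-n*9
                A=np.radians(a); tcp=c-9.5*np.array([np.cos(A),np.sin(A)])
                s=ik(W(tcp[0],70,tcp[1]),Rt(A,np.radians(yo)))
                s=[(round(margin(q),2),q) for q in s]
                s=[x for x in s if x[0]>0]
                row.append(f"{a}:"+"/".join("%.1f"%x[1][3] for x in s) if s else f"{a}:-")
            print(phi,tcp.round(0)," ".join(row))
E
python3 ik.py
```

```text
[-0.132, 0.449, 2.019, -0.032, 0.448, -1.487] [[-0.132, 0.449, 2.019, -0.032, 0.449, -1.488]]
[-0.103, -0.018, 2.174, -0.096, 0.472, -1.413] [[-0.103, -0.017, 2.174, -0.096, 0.473, -1.412]]
yaw -40
0 [-89.  95.] 35:-0.9 40:- 45:- 50:- 55:- 60:- 65:- 70:- 75:- 80:- 85:- 90:- 95:- 100:- 105:- 110:-
0.3 [-78. 146.] 35:-0.8 40:-0.9 45:- 50:- 55:- 60:- 65:- 70:- 75:- 80:- 85:- 90:- 95:- 100:- 105:- 110:-
0.6 [-54. 191.] 35:-0.7 40:-0.8 45:-1.0 50:- 55:- 60:- 65:- 70:- 75:- 80:- 85:- 90:- 95:- 100:- 105:- 110:-
0.9 [-17. 226.] 35:-0.7 40:-0.8 45:-0.9 50:- 55:- 60:- 65:- 70:- 75:- 80:- 85:- 90:- 95:- 100:- 105:- 110:-
1.2 [ 29. 250.] 35:-0.6 40:-0.8 45:-0.9 50:-1.0 55:- 60:- 65:- 70:- 75:- 80:- 85:- 90:- 95:- 100:- 105:- 110:-
1.5 [ 80. 258.] 35:-0.6 40:-0.7 45:-0.8 50:-1.0 55:- 60:- 65:- 70:- 75:- 80:- 85:- 90:- 95:- 100:- 105:- 110:-
1.75 [123. 254.] 35:-0.6 40:-0.7 45:-0.8 50:-0.9 55:- 60:- 65:- 70:- 75:- 80:- 85:- 90:- 95:- 100:- 105:- 110:-
yaw -20
0 [-89.  95.] 35:- 40:- 45:- 50:- 55:- 60:- 65:- 70:- 75:- 80:- 85:- 90:- 95:- 100:- 105:- 110:-
0.3 [-78. 146.] 35:-0.9 40:- 45:- 50:- 55:
[... 2648 characters left out ...]
85:2.2 90:2.2 95:2.2 100:2.1 105:2.1 110:2.1
0.6 [-54. 191.] 35:0.7 40:1.0 45:1.3 50:1.5 55:1.8 60:1.9 65:2.1 70:2.1 75:2.2 80:2.2 85:2.2 90:2.2 95:2.2 100:2.2 105:2.2 110:2.2
0.9 [-17. 226.] 35:0.6 40:0.8 45:1.1 50:1.3 55:1.6 60:1.8 65:1.9 70:2.0 75:2.1 80:2.2 85:2.2 90:2.2 95:2.3 100:2.3 105:2.3 110:2.3
1.2 [ 29. 250.] 35:0.5 40:0.7 45:0.9 50:1.2 55:1.4 60:1.6 65:1.8 70:2.0 75:2.1 80:2.1 85:2.2 90:2.2 95:2.3 100:2.3 105:2.3 110:2.3
1.5 [ 80. 258.] 35:0.5 40:0.7 45:0.9 50:1.1 55:1.3 60:1.5 65:1.7 70:1.9 75:2.0 80:2.1 85:2.2 90:2.2 95:2.3 100:2.3 105:2.3 110:2.4
1.75 [123. 254.] 35:0.5 40:0.6 45:0.8 50:1.0 55:1.3 60:1.5 65:1.7 70:1.9 75:2.0 80:2.1 85:2.2 90:2.2 95:2.3 100:2.3 105:2.4 110:2.4
```

```bash
cat > sim.py <<'E'
from ik import *
import sys
def run(wps,q0):
    q=np.array(q0);prev=wps[0]
    for i in range(1,len(wps)):
        a,b=np.array(wps[i-1],float),np.array(wps[i],float)
        n=int(max(np.linalg.norm(b[:3]-a[:3])/30,abs(b[3:]-a[3:]).max()/6.0,1))+1
        worst=9;vm=0
        for k in range(1,n+1):
            c=a+(b-a)*k/n
            s=ik(W(*c[:3]),Rt(np.radians(c[3]),np.radians(c[4])))
            if not s: print("  none",c);continue
            qn=min(s,key=lambda x:abs(x-q).max()); vm=max(vm,(abs(qn-q)/np.array([2.57,2.57,3.14,3.14,3.14,3.14])).max()*12); worst=min(worst,margin(qn)); q=qn
        print(b.tolist(),"n",n,"margin",round(worst,2),"vfrac",round(vm,2),"q",q.round(2).tolist())
if __name__=="__main__":
    q0=[-0.103,-0.018,2.174,-0.096,0.472,-1.413]
    run([(-178,-43,204,29.6,0),(-150,0,204,29.6,45),(-140,20,190,50,45),(-120,40,170,75,45),(-110,50,140,75,25),(-115,60,85,75,25),(-90,62,88,75,25)],q0)
E
python3 sim.py
```

```text
[-150.0, 0.0, 204.0, 29.6, 45.0] n 8 margin 0.19 vfrac 0.97 q [-0.32, 0.1, 2.05, 0.61, 0.76, -2.88]
[-140.0, 20.0, 190.0, 50.0, 45.0] n 4 margin 0.03 vfrac 23.15 q [-0.48, 0.18, 2.3, 1.4, 0.75, 2.5]
[-120.0, 40.0, 170.0, 75.0, 45.0] n 5 margin 0.22 vfrac 0.84 q [-0.6, 0.62, 2.48, 1.94, 1.3, 1.61]
[-110.0, 50.0, 140.0, 75.0, 25.0] n 4 margin 0.09 vfrac 0.74 q [-0.25, 0.8, 2.61, 2.66, 1.55, 1.44]
[-115.0, 60.0, 85.0, 75.0, 25.0] n 2 margin 0.09 vfrac 0.58 q [-0.2, 1.04, 2.6, 2.7, 1.76, 1.36]
[-90.0, 62.0, 88.0, 75.0, 25.0] n 2 margin 0.14 vfrac 0.25 q [-0.19, 0.97, 2.53, 2.71, 1.63, 1.42]
```

```bash
cat > sim2.py <<'E'
from ik import *
V=np.array([2.57,2.57,3.14,3.14,3.14,3.14])
FL=np.diag([-1,-1,1.])
def sim(q,rows,start=None):
    """q: current joints; rows of (shift,turn) rel to start in tool axes"""
    p0,R0=fk(q,P); R0=R0.as_matrix(); q=np.array(q); worst=9;vm=0
    if start is not None: p0,R0=start
    for i,(d,t) in enumerate(rows):
        p=p0+R0@np.array(d); R=R0@Ro.from_rotvec(t).as_matrix()
        s=ik(p,R)
        if not s: print(i,"none");continue
        qn=min(s,key=lambda x:abs(x-q).max()); v=(abs(qn-q)/V).max()*12
        m=margin(qn)
        if m<.05 or v>.7: print(i,"margin",round(m,2),"v",round(v,2),qn.round(2))
        worst=min(worst,m); vm=max(vm,v); q=qn
    print("end",q.round(3).tolist(),"case",toC(p).round(1).tolist(),"worst",round(worst,2),"v",round(vm,2)); return q
def rel(p0,R0,p,R):
    return R0.T@(p-p0),Ro.from_matrix(R0.T@R).as_rotvec()
def lin(q,p,R,n):
    p0,R0=fk(q,P); R0=R0.as_matrix(); d,t=rel(p0,R0,p,R)
    print("n",n,"d",d.round(3).tolist(),"t",t.round(3).tolist(),"per row",(np.linalg.norm(d)/n*1e3).round(1),np.degrees(np.linalg.norm(t)/n).round(2))
    return sim(q,[(d*k/n,t*k/n) for k in range(1,n+1)])
E
python3 - <<'E'
from sim2 import *
q=[-0.103,-0.018,2.174,-0.096,0.472,-1.413]
r=np.radians
q=lin(q,W(-150,0,204),Rt(r(30),r(45))@FL,20)
q=lin(q,W(-130,30,180),Rt(r(55),r(45))@FL,5)
q=lin(q,W(-120,40,170),Rt(r(75),r(45))@FL,4)
q=lin(q,W(-110,50,140),Rt(r(75),r(25))@FL,4)
q=lin(q,W(-115,62,85),Rt(r(75),r(25))@FL,4)
q=lin(q,W(-90,66,85),Rt(r(75),r(25))@FL,4)
E
```

```text
n 20 d [-0.025, 0.043, 0.014] t [-0.009, 0.499, 2.415] per row 2.6 7.07
end [-0.322, 0.095, 2.057, 0.62, 0.754, 0.242] case [-150.0, 0.0, 204.0] worst 0.23 v 0.43
n 5 d [0.019, -0.007, 0.038] t [-0.0, 0.436, 0.0] per row 8.7 5.0
0 margin 0.43 v 0.75 [-0.36  0.1   2.12  0.8   0.71  0.04]
1 margin 0.41 v 0.87 [-0.4   0.12  2.18  1.01  0.69 -0.18]
2 margin 0.42 v 0.93 [-0.43  0.15  2.23  1.23  0.7  -0.42]
3 margin 0.41 v 0.92 [-0.46  0.2   2.29  1.43  0.74 -0.67]
4 margin 0.36 v 0.86 [-0.49  0.26  2.34  1.62  0.81 -0.89]
end [-0.489, 0.26, 2.341, 1.615, 0.812, -0.892] case [-130.0, 30.0, 180.0] worst 0.36 v 0.93
n 4 d [-0.0, -0.0, 0.017] t [0.0, 0.349, -0.0] per row 4.3 5.0
0 margin 0.31 v 0.73 [-0.52  0.33  2.39  1.74  0.91 -1.08]
end [-0.596, 0.623, 2.48, 1.938, 1.295, -1.534] case [-120.0, 40.0, 170.0] worst 0.22 v 0.73
n 4 d [-0.025, -0.0, 0.021] t [-0.337, 0.0, 0.09] per row 8.3 5.0
2 margin 0.1 v 0.71 [-0.36  0.76  2.6   2.47  1.47 -1.71]
3 margin 0.09 v 0.74 [-0.25  0.8   2.61  2.66  1.55 -1.7 ]
end [-0.25, 0.797, 2.612, 2.661, 1.545, -1.698] case [-110.0, 50.0, 140.0] worst 0.09 v 0.74
n 4 d [-0.053, -0.013, 0.015] t [-0.0, 0.0, 0.0] per row 14.1 0.0
end [-0.196, 1.036, 2.596, 2.706, 1.755, -1.778] case [-115.0, 62.0, 85.0] worst 0.09 v 0.3
n 4 d [0.006, 0.007, 0.024] t [0.0, -0.0, 0.0] per row 6.3 0.0
end [-0.178, 0.975, 2.526, 2.73, 1.638, -1.717] case [-90.0, 66.0, 85.0] worst 0.12 v 0.12
```

Call:
jog_arm --series '[[-1,[-0.001,0.002,0.001],[0,0.02,0.11]],[-1,[-0.002,0.004,0.001],[0,0.046,0.22]],[-1,[-0.003,0.006,0.002],[0,0.068,0.33]],[-1,[-0.005,0.009,0.003],[0,0.09,0.44]],[-1,[-0.006,0.011,0.003],[0,0.114,0.55]],[-1,[-0.007,0.013,0.004],[0,0.136,0.66]],[-1,[-0.008,0.015,0.004],[0,0.16,0.77]],[-1,[-0.01,0.017,0.005],[0,0.182,0.88]],[-1,[-0.011,0.019,0.006],[0,0.205,0.99]],[-1,[-0.012,0.021,0.006],[0,0.227,1.1]],[-1,[-0.013,0.023,0.007],[0,0.25,1.21]],[-1,[-0.014,0.025,0.008],[0,0.27,1.32]]]'

```text
time: 6.15
tool_pos: [0.4655, 0.0382, 0.2039]
tool_rot: [2.796, -0.062, 1.672]
contact_force: [0.8, 0.7, 0.6]
opening: 0.0002
```

Run:
```python
from sim2 import *
from h import st
s=st(); r=np.radians
q=lin(s["qpos"],W(-150,0,204),Rt(r(30),r(45))@FL,11)
```

```text
t 6.15 q [-0.189, 0.084, 1.993, 0.224, 0.76, -0.419] p [0.4655, 0.0382, 0.2039] rot [2.796, -0.062, 1.672] F [0.8, 0.7, 0.6] open 0.0002 case [-159.3, -18.1, 203.9]
n 11 d [0.015, 0.013, 0.006] t [-0.003, 0.23, 1.088] per row 1.8 5.79
end [-0.322, 0.095, 2.057, 0.62, 0.754, 0.242] case [-150.0, -0.0, 204.0] worst 0.47 v 0.23
```

Call:
jog_arm --series '[[-1,[0.001,0.001,0.001],[0,0.022,0.105]],[-1,[0.003,0.002,0.001],[0,0.045,0.21]],[-1,[0.004,0.004,0.002],[0,0.067,0.315]],[-1,[0.006,0.005,0.002],[0,0.09,0.42]],[-1,[0.007,0.006,0.003],[0,0.111,0.525]],[-1,[0.009,0.008,0.004],[0,0.133,0.63]],[-1,[0.01,0.009,0.004],[0,0.155,0.735]],[-1,[0.012,0.01,0.005],[0,0.178,0.84]],[-1,[0.013,0.011,0.005],[0,0.2,0.945]],[-1,[0.015,0.013,0.006],[0,0.222,1.05]],[-1,[0.015,0.013,0.006],[0,0.23,1.088]],[-1,[0.015,0.013,0.006],[0,0.23,1.088]]]'

```text
time: 7.15
tool_pos: [0.4772, 0.0545, 0.2033]
tool_rot: [3.141, -0.521, 0.603]
contact_force: [-0.5, 0.3, -0.7]
opening: 0.001
```

Run:
```python
from sim2 import *
from h import st
s=st(); r=np.radians
q=lin(s["qpos"],W(-130,30,180),Rt(r(55),r(45))@FL,8)
```

```text
t 7.15 q [-0.322, 0.096, 2.057, 0.618, 0.757, 0.238] p [0.4772, 0.0545, 0.2033] rot [3.141, -0.521, 0.603] F [-0.5, 0.3, -0.7] open 0.001 case [-150.8, 0.1, 203.3]
n 8 d [0.02, -0.006, 0.038] t [-0.004, 0.439, 0.004] per row 5.4 3.14
end [-0.489, 0.26, 2.341, 1.615, 0.812, -0.892] case [-130.0, 30.0, 180.0] worst 0.36 v 0.58
```

Call:
jog_arm --series '[[-1,[0.002,-0.001,0.005],[0,0.055,0]],[-1,[0.005,-0.002,0.01],[0,0.11,0]],[-1,[0.008,-0.002,0.014],[0,0.165,0]],[-1,[0.01,-0.003,0.019],[0,0.22,0]],[-1,[0.013,-0.004,0.024],[0,0.275,0]],[-1,[0.015,-0.005,0.029],[0,0.33,0]],[-1,[0.018,-0.006,0.034],[0,0.385,0]],[-1,[0.02,-0.006,0.038],[0,0.44,0]],[-1,[0.02,-0.006,0.038],[0,0.44,0]]]'

```text
time: 7.9
tool_pos: [0.5031, 0.0802, 0.1793]
tool_rot: [3.141, -0.962, 0.605]
contact_force: [-0.7, -0.4, 0.1]
opening: 0.0004
```

Run:
```python
from sim2 import *
from h import st
s=st(); r=np.radians
q=lin(s["qpos"],W(-120,40,170),Rt(r(75),r(45))@FL,5)
q=lin(q,W(-110,50,140),Rt(r(75),r(25))@FL,6)
print("direct")
q=lin(s["qpos"],W(-110,50,140),Rt(r(75),r(25))@FL,11)
```

```text
t 7.9 q [-0.492, 0.265, 2.342, 1.613, 0.819, -0.902] p [0.5031, 0.0802, 0.1793] rot [3.141, -0.962, 0.605] F [-0.7, -0.4, 0.1] open 0.0004 case [-130.3, 30.2, 179.3]
n 5 d [0.001, 0.0, 0.017] t [-0.006, 0.347, 0.003] per row 3.4 3.98
end [-0.596, 0.623, 2.48, 1.938, 1.295, -1.534] case [-120.0, 40.0, 170.0] worst 0.22 v 0.58
n 6 d [-0.025, 0.0, 0.021] t [-0.337, -0.0, 0.09] per row 5.5 3.33
end [-0.25, 0.797, 2.612, 2.661, 1.545, -1.698] case [-110.0, 50.0, 140.0] worst 0.09 v 0.5
direct
n 11 d [-0.016, 0.001, 0.046] t [-0.324, 0.343, 0.151] per row 4.4 2.58
end [-0.25, 0.797, 2.612, 2.661, 1.545, -1.698] case [-110.0, 50.0, 140.0] worst 0.09 v 0.45
```

Run:
```python
from sim2 import *
r=np.radians
q0=[-0.492,0.265,2.342,1.613,0.819,-0.902]
for x,y,a,yo in ((-120,55,75,25),(-120,55,70,30),(-125,55,70,30),(-125,55,65,30),(-125,55,70,35)):
    print(x,y,a,yo)
    q=lin(q0,W(x,y,140),Rt(r(a),r(yo))@FL,11)
    q=lin(q,W(x,y,84),Rt(r(a),r(yo))@FL,5)
    q=lin(q,W(-91,66,84),Rt(r(a),r(yo))@FL,4)
print('side')
q=lin(q0,W(-115,5,140),Rt(r(70),r(30))@FL,11)
q=lin(q,W(-112,5,84),Rt(r(70),r(30))@FL,5)
q=lin(q,W(-91,66,84),Rt(r(70),r(30))@FL,4)
```

```text
-120 55 75 25
n 11 d [-0.018, -0.01, 0.043] t [-0.325, 0.343, 0.152] per row 4.3 2.59
end [-0.229, 0.815, 2.637, 2.682, 1.586, -1.711] case [-120.0, 55.0, 140.0] worst 0.06 v 0.46
n 5 d [-0.054, -0.0, 0.014] t [0.0, -0.0, 0.0] per row 11.2 0.0
end [-0.229, 1.062, 2.616, 2.67, 1.788, -1.813] case [-120.0, 55.0, 84.0] worst 0.06 v 0.25
n 4 d [0.008, 0.002, 0.03] t [-0.0, -0.0, 0.0] per row 7.8 0.0
end [-0.178, 0.981, 2.528, 2.729, 1.645, -1.72] case [-91.0, 66.0, 84.0] worst 0.11 v 0.15
-120 55 70 30
n 11 d [-0.018, -0.01, 0.043] t [-0.24, 0.258, 0.125] per row 4.3 1.95
end [-0.312, 0.665, 2.591, 2.515, 1.314, -1.642] case [-120.0, 55.0, 140.0] worst 0.11 v 0.36
n 5 d [-0.053, 0.0, 0.019] t [-0.0, 0.0, 0.0] per row 11.2 0.0
end [-0.312, 0.914, 2.589, 2.538, 1.516, -1.787] case [-120.0, 55.0, 84.0] worst 0.11 v 0.24
n 4 d [0.01, 0.005, 0.029] t [0.0, 0.0, 0.0] per row 7.8 0.0
end [-0.255, 0.859, 2.502, 2.583, 1.406, -1.694] case [-91.0, 66.0, 84.0] worst 0.13 v 0.11
-125 55 70 30
n 11 d [-0.02, -0.013, 0.04] t [-0.24, 0.258, 0.125] per row 4.2 1.95
end [-0.315, 0.672, 2.605, 2.515, 1.33
[... 1131 characters left out ...]
 1.457, -1.816] case [-125.0, 55.0, 84.0] worst 0.12 v 0.23
n 4 d [0.012, 0.01, 0.032] t [-0.0, -0.0, -0.0] per row 8.9 0.0
end [-0.333, 0.846, 2.475, 2.421, 1.355, -1.696] case [-91.0, 66.0, 84.0] worst 0.15 v 0.13
side
n 11 d [-0.036, 0.029, 0.016] t [-0.24, 0.258, 0.125] per row 4.5 1.95
end [-0.526, 0.665, 2.591, 2.308, 1.298, -1.661] case [-115.0, 5.0, 140.0] worst 0.11 v 0.31
n 5 d [-0.052, 0.002, 0.022] t [-0.0, 0.0, -0.0] per row 11.2 0.0
end [-0.521, 0.907, 2.581, 2.345, 1.458, -1.832] case [-112.0, 5.0, 84.0] worst 0.11 v 0.24
n 4 d [0.017, -0.042, 0.046] t [-0.0, 0.0, -0.0] per row 16.1 0.0
end [-0.255, 0.859, 2.502, 2.583, 1.406, -1.694] case [-91.0, 66.0, 84.0] worst 0.14 v 0.33
```

Call:
jog_arm --series '[[-1,[-0.002,-0.001,0.004],[-0.022,0.024,0.011]],[-1,[-0.004,-0.002,0.007],[-0.044,0.047,0.023]],[-1,[-0.005,-0.003,0.011],[-0.066,0.07,0.034]],[-1,[-0.007,-0.005,0.015],[-0.088,0.094,0.045]],[-1,[-0.009,-0.006,0.018],[-0.11,0.117,0.057]],[-1,[-0.011,-0.007,0.022],[-0.132,0.14,0.068]],[-1,[-0.013,-0.008,0.026],[-0.154,0.164,0.08]],[-1,[-0.015,-0.009,0.03],[-0.176,0.19,0.09]],[-1,[-0.017,-0.011,0.034],[-0.2,0.215,0.104]],[-1,[-0.02,-0.013,0.04],[-0.24,0.258,0.125]],[-1,[-0.02,-0.013,0.04],[-0.24,0.258,0.125]]]'

```text
time: 8.82
tool_pos: [0.5131, 0.105, 0.1382]
tool_rot: [-3.129, -1.219, 0.324]
contact_force: [-0.3, 0.9, -1.3]
opening: 0.0003
```

Run:
```python
from sim2 import *
from h import st
s=st(); r=np.radians
q=lin(s["qpos"],W(-125,55,84),Rt(r(70),r(30))@FL,5)
```

```text
t 8.82 q [-0.31, 0.677, 2.603, 2.52, 1.33, -1.652] p [0.5131, 0.105, 0.1382] rot [-3.129, -1.219, 0.324] F [-0.3, 0.9, -1.3] open 0.0003 case [-125.0, 56.4, 138.2]
n 5 d [-0.051, 0.002, 0.018] t [-0.002, 0.003, -0.004] per row 10.7 0.06
end [-0.315, 0.926, 2.604, 2.536, 1.537, -1.802] case [-125.0, 55.0, 84.0] worst 0.09 v 0.24
```

Call:
jog_arm --series '[[-1,[-0.011,0,0.004],[0,0,0]],[-1,[-0.022,0.0,0.008],[0,0,0]],[-1,[-0.033,0.001,0.012],[0,0,0]],[-1,[-0.044,0.002,0.016],[0,0,0]],[-1,[-0.051,0.002,0.018],[0,0,0]],[-1,[-0.051,0.002,0.018],[0,0,0]],[-1,[-0.051,0.002,0.018],[0,0,0]]]'

```text
time: 9.4
tool_pos: [0.5142, 0.1015, 0.0879]
tool_rot: [3.141, -1.223, 0.336]
contact_force: [-0.7, -0.6, 0.5]
opening: 0.0002
```

Run:
```python
from sim2 import *
from h import st
from cell import eyes
s=st(); r=np.radians
q=lin(s["qpos"],W(-93,66,84),Rt(r(70),r(30))@FL,4)
im=eyes.read_camera("wrist"); cv2=__import__("cv2"); cv2.imwrite("pics/w5.png",im["img"][:,:,::-1])
im=eyes.read_camera("scene"); cv2.imwrite("pics/s5.png",cv2.resize(im["img"][120:300,200:440,::-1],None,fx=3.3,fy=3.3,interpolation=cv2.INTER_CUBIC))
```

```text
t 9.4 q [-0.323, 0.911, 2.602, 2.528, 1.523, -1.795] p [0.5142, 0.1015, 0.0879] rot [3.141, -1.223, 0.336] F [-0.7, -0.6, 0.5] open 0.0002 case [-123.3, 53.2, 87.9]
n 4 d [0.008, 0.004, 0.032] t [-0.0, -0.001, 0.0] per row 8.3 0.02
end [-0.255, 0.861, 2.508, 2.583, 1.413, -1.698] case [-93.0, 66.0, 84.0] worst 0.12 v 0.11
```

View pics/w5.png

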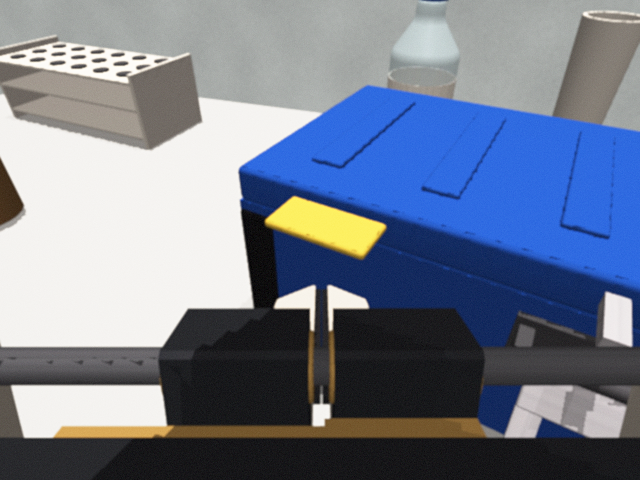

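View pics/s5.png

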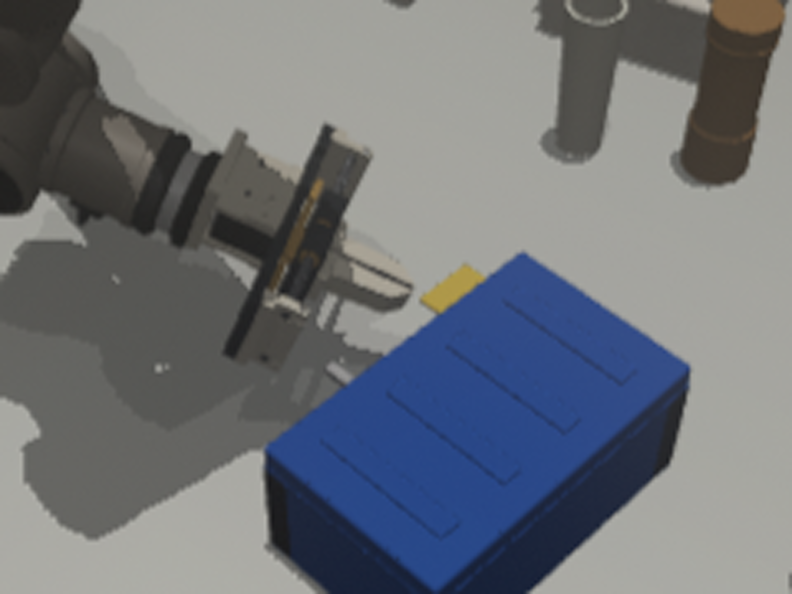

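The wrist view shows the yellow tab at (325,225) straight ahead and above the fingers. At 30° yaw the gripper's body would come too near the staple at (612,320), so I'll reduce the yaw first.

Run:
```python
from sim2 import *
r=np.radians
q0=[-0.323,0.911,2.602,2.528,1.523,-1.795]
for x,a,yo in ((-123,70,15),(-120,65,15),(-117,65,17),(-123,60,15)):
    print(x,a,yo)
    q=lin(q0,W(x,66,84),Rt(r(a),r(yo))@FL,4)
    q=lin(q,W(-93,73,84),Rt(r(a),r(yo))@FL,4)
```

```text
-123 70 15
n 4 d [-0.001, -0.011, 0.008] t [-0.246, -0.001, 0.089] per row 3.3 3.75
end [0.07, 0.91, 2.584, 3.138, 1.575, -1.572] case [-123.0, 66.0, 84.0] worst 0.09 v 0.6
n 4 d [0.011, 0.001, 0.029] t [-0.0, -0.0, 0.0] per row 7.7 0.0
end [0.066, 0.858, 2.502, 3.135, 1.44, -1.572] case [-93.0, 73.0, 84.0] worst 0.14 v 0.14
-120 65 15
n 4 d [0.0, -0.009, 0.01] t [-0.242, -0.088, 0.1] per row 3.4 3.95
end [0.067, 0.78, 2.553, 3.135, 1.326, -1.572] case [-120.0, 66.0, 84.0] worst 0.09 v 0.59
n 4 d [0.012, 0.0, 0.025] t [0.0, 0.0, -0.0] per row 7.0 0.0
end [0.067, 0.751, 2.478, 3.135, 1.221, -1.571] case [-93.0, 73.0, 84.0] worst 0.17 v 0.11
-117 65 17
n 4 d [0.001, -0.008, 0.012] t [-0.209, -0.088, 0.087] per row 3.7 3.48
end [0.022, 0.78, 2.553, 3.06, 1.325, -1.588] case [-117.0, 66.0, 84.0] worst 0.1 v 0.51
n 4 d [0.011, 0.0, 0.023] t [0.0, -0.0, 0.0] per row 6.3 0.0
end [0.029, 0.753, 2.484, 3.065, 1.23, -1.579] case [-93.0, 73.0, 84.0] worst 0.16 v 0.1
-123 60 15
n 4 d [-0.001, -0.011, 0.008] t [-0.237, -0.175, 0.111] per row 3.3 4.51
end [0.07, 0.668, 2.523, 3.138, 1.097, -1.571] case [-123.0, 66.0, 84.0] worst 0.1 v 0.59
n 4 d [0.015, 0.001, 0.027] t [-0.0, -0.0, 0.0] per row 7.7 0.0
end [0.067, 0.654, 2.442, 3.135, 1.001, -1.57] case [-93.0, 73.0, 84.0] worst 0.2 v 0.1
```

Call:
jog_arm --series '[[-1,[0,-0.003,0.002],[-0.06,0,0.022]],[-1,[0,-0.006,0.004],[-0.12,0,0.044]],[-1,[0,-0.008,0.006],[-0.18,0,0.066]],[-1,[0,-0.011,0.008],[-0.246,0,0.089]],[-1,[0,-0.011,0.008],[-0.246,0,0.089]],[-1,[0,-0.011,0.008],[-0.246,0,0.089]]]'

```text
time: 10.0
tool_pos: [0.517, 0.1172, 0.0859]
tool_rot: [3.139, -1.225, 0.083]
contact_force: [0.0, 0.2, -0.1]
opening: 0.0007
```

Run:
```python
from sim2 import *
from h import st
s=st(); r=np.radians
q=lin(s["qpos"],W(-92,73,84),Rt(r(70),r(15))@FL,4)
```

```text
t 10.0 q [0.076, 0.908, 2.584, 3.138, 1.574, -1.573] p [0.517, 0.1172, 0.0859] rot [3.139, -1.225, 0.083] F [0.0, 0.2, -0.1] open 0.0007 case [-123.5, 69.1, 85.9]
n 4 d [0.009, 0.005, 0.03] t [-0.006, -0.003, 0.003] per row 8.0 0.1
end [0.065, 0.857, 2.499, 3.134, 1.437, -1.573] case [-92.0, 73.0, 84.0] worst 0.14 v 0.14
```

Call:
jog_arm --series '[[-1,[0.002,0.001,0.008],[0,0,0]],[-1,[0.004,0.002,0.016],[0,0,0]],[-1,[0.006,0.004,0.023],[0,0,0]],[-1,[0.009,0.005,0.03],[0,0,0]],[-1,[0.009,0.005,0.03],[0,0,0]],[-1,[0.009,0.005,0.03],[0,0,0]]]'

```text
time: 10.5
tool_pos: [0.5491, 0.1093, 0.0835]
tool_rot: [3.136, -1.223, 0.075]
contact_force: [-0.4, -0.5, 0.4]
opening: 0.0004
```

```bash
cat > arc.py <<'E'
from sim2 import *
from h import st
r=np.radians
def pose(phi,a,yo,rr=172,off=9,y=73):
    A=r(a)
    n=np.array([-np.sin(phi),-np.cos(phi)]);u=np.array([-np.cos(phi),np.sin(phi)])
    c=np.array([80,95])+rr*u-n*off
    tcp=c-9.5*np.array([np.cos(A),np.sin(A)])
    return W(tcp[0],y,tcp[1]),Rt(A,r(yo))@FL
def arc(seq,ybase=73):
    s=st(); q=s["qpos"]; p0=np.array(s["tool_pos"]);R0=Ro.from_euler('xyz',s["tool_rot"]).as_matrix()
    rows=[]
    for ph,a,yo,*k in seq:
        p,R=pose(ph,a,yo,*(k or ())); d,t=rel(p0,R0,p,R); rows.append((d,t))
        print(ph,a,yo,"[-1,",d.round(3).tolist(),",",t.round(3).tolist(),"]")
    sim(q,rows,(p0,R0))
E
python3 - <<'E'
from arc import *
arc([(.0,70,15),(.05,70,15),(.1,70,15),(.17,70,15),(.25,70,15),(.33,70,15),(.41,70,15),(.5,70,15)])
E
```

```text
t 10.5 q [0.048, 0.865, 2.503, 3.121, 1.45, -1.578] p [0.5491, 0.1093, 0.0835] rot [3.136, -1.223, 0.075] F [-0.4, -0.5, 0.4] open 0.0004 case [-90.5, 67.4, 83.5]
0.0 70 15 [-1, [0.01, -0.007, -0.007] , [0.004, -0.002, 0.001] ]
0.05 70 15 [-1, [0.018, -0.006, -0.009] , [0.004, -0.002, 0.001] ]
0.1 70 15 [-1, [0.026, -0.006, -0.011] , [0.004, -0.002, 0.001] ]
0.17 70 15 [-1, [0.038, -0.006, -0.013] , [0.004, -0.002, 0.001] ]
0.25 70 15 [-1, [0.052, -0.005, -0.014] , [0.004, -0.002, 0.001] ]
0.33 70 15 [-1, [0.066, -0.003, -0.015] , [0.004, -0.002, 0.001] ]
0.41 70 15 [-1, [0.079, -0.002, -0.014] , [0.004, -0.002, 0.001] ]
0.5 70 15 [-1, [0.095, 0.0, -0.012] , [0.004, -0.002, 0.001] ]
end [0.045, 0.502, 2.432, 3.11, 1.014, -1.564] case [-69.9, 73.0, 176.4] worst 0.19 v 0.28
```

Call:
jog_arm --series '[[-1,[0.01,0,-0.006],[0,0,0]],[-1,[0.018,0,-0.009],[0,0,0]],[-1,[0.026,0,-0.011],[0,0,0]],[-1,[0.038,0,-0.013],[0,0,0]],[-1,[0.052,0.001,-0.014],[0,0,0]],[-1,[0.066,0.002,-0.015],[0,0,0]],[-1,[0.079,0.003,-0.014],[0,0,0]],[-1,[0.095,0.005,-0.012],[0,0,0]],[-1,[0.095,0.005,-0.012],[0,0,0]]]'

```text
time: 11.25
tool_pos: [0.5708, 0.1068, 0.1789]
tool_rot: [3.132, -1.226, 0.08]
contact_force: [0.7, 0.7, 0.7]
opening: 0.0007
```

Run:
```python
from arc import *
from cell import eyes
import cv2
im=eyes.read_camera("wrist"); cv2.imwrite("pics/w6.png",im["img"][:,:,::-1])
im=eyes.read_camera("scene"); cv2.imwrite("pics/s6.png",cv2.resize(im["img"][120:300,200:440,::-1],None,fx=3.3,fy=3.3,interpolation=cv2.INTER_CUBIC))
arc([(x,a,15,172,9,67) for x,a in ((.6,71),(.7,72),(.8,73),(.9,74),(1.,75),(1.1,76),(1.2,77),(1.3,78),(1.4,79),(1.5,80))])
```

```text
t 11.35 q [0.035, 0.504, 2.438, 3.103, 1.023, -1.566] p [0.5695, 0.1071, 0.1763] rot [3.134, -1.222, 0.079] F [-1.0, -0.6, -1.0] open 0.0007 case [-70.1, 69.0, 176.3]
0.6 71 15 [-1, [0.017, 0.005, 0.004] , [0.003, 0.017, 0.002] ]
0.7 72 15 [-1, [0.033, 0.007, 0.01] , [0.003, 0.034, 0.002] ]
0.8 73 15 [-1, [0.048, 0.011, 0.017] , [0.003, 0.052, 0.002] ]
0.9 74 15 [-1, [0.062, 0.014, 0.026] , [0.003, 0.069, 0.002] ]
1.0 75 15 [-1, [0.076, 0.018, 0.036] , [0.003, 0.086, 0.002] ]
1.1 76 15 [-1, [0.088, 0.022, 0.047] , [0.003, 0.104, 0.002] ]
1.2 77 15 [-1, [0.099, 0.026, 0.06] , [0.003, 0.121, 0.002] ]
1.3 78 15 [-1, [0.109, 0.031, 0.074] , [0.003, 0.139, 0.002] ]
1.4 79 15 [-1, [0.117, 0.035, 0.088] , [0.003, 0.156, 0.002] ]
1.5 80 15 [-1, [0.124, 0.039, 0.104] , [0.003, 0.174, 0.002] ]
end [-0.054, 0.508, 2.109, 2.977, 0.877, -1.487] case [75.2, 67.0, 257.9] worst 0.28 v 0.15
```

View pics/w6.png

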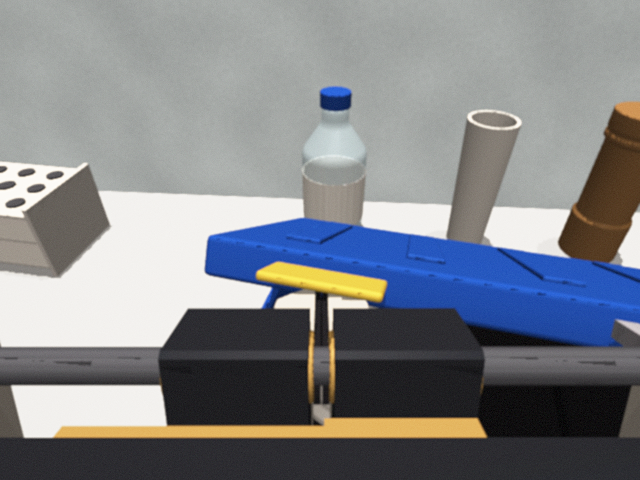

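View pics/s6.png

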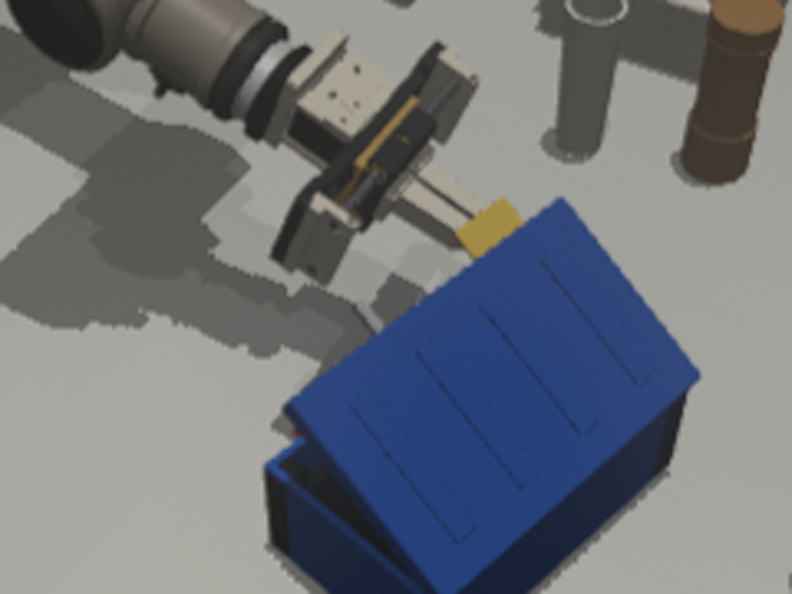

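The lid is up about 0.5 rad, riding on the fingers under the tab (wrist view, tab at (322,280)). I'll continue along the arc.

Call:
jog_arm --series '[[-1,[0.017,0.005,0.004],[0,0.017,0]],[-1,[0.033,0.007,0.01],[0,0.034,0]],[-1,[0.048,0.011,0.017],[0,0.052,0]],[-1,[0.062,0.014,0.026],[0,0.069,0]],[-1,[0.076,0.018,0.036],[0,0.086,0]],[-1,[0.088,0.022,0.047],[0,0.104,0]],[-1,[0.099,0.026,0.06],[0,0.121,0]],[-1,[0.109,0.031,0.074],[0,0.139,0]],[-1,[0.113,0.033,0.081],[0,0.148,0]],[-1,[0.117,0.035,0.088],[0,0.156,0]],[-1,[0.117,0.035,0.088],[0,0.156,0]]]'

```text
time: 12.27
tool_pos: [0.6953, 0.0814, 0.2548]
tool_rot: [3.131, -1.377, 0.081]
contact_force: [0.2, -0.2, 0.2]
opening: 0.0
```

Run:
```python
from arc import *
from cell import eyes
import cv2
im=eyes.read_camera("wrist"); cv2.imwrite("pics/w7.png",im["img"][:,:,::-1])
im=eyes.read_camera("scene"); cv2.imwrite("pics/s7.png",cv2.resize(im["img"][100:310,200:440,::-1],None,fx=2.8,fy=2.8,interpolation=cv2.INTER_CUBIC))
arc([(x,a,15,172,9,67) for x,a in ((1.45,79),(1.5,80),(1.55,80),(1.6,80),(1.65,80),(1.7,80),(1.75,80),(1.78,80))])
```

```text
t 12.37 q [-0.044, 0.485, 2.149, 2.994, 0.872, -1.5] p [0.6942, 0.0819, 0.2548] rot [3.132, -1.376, 0.081] F [0.1, 0.6, -0.6] open 0.0004 case [57.2, 67.5, 254.8]
1.45 79 15 [-1, [0.004, 0.003, 0.008] , [0.002, 0.003, 0.001] ]
1.5 80 15 [-1, [0.006, 0.005, 0.016] , [0.002, 0.021, 0.001] ]
1.55 80 15 [-1, [0.008, 0.007, 0.024] , [0.002, 0.021, 0.001] ]
1.6 80 15 [-1, [0.009, 0.01, 0.033] , [0.002, 0.021, 0.001] ]
1.65 80 15 [-1, [0.01, 0.012, 0.041] , [0.002, 0.021, 0.001] ]
1.7 80 15 [-1, [0.01, 0.014, 0.049] , [0.002, 0.021, 0.001] ]
1.75 80 15 [-1, [0.01, 0.016, 0.058] , [0.002, 0.021, 0.001] ]
1.78 80 15 [-1, [0.01, 0.017, 0.063] , [0.002, 0.021, 0.001] ]
end [-0.069, 0.567, 1.991, 2.949, 0.82, -1.464] case [122.9, 67.0, 252.0] worst 0.54 v 0.09
```

View pics/w7.png

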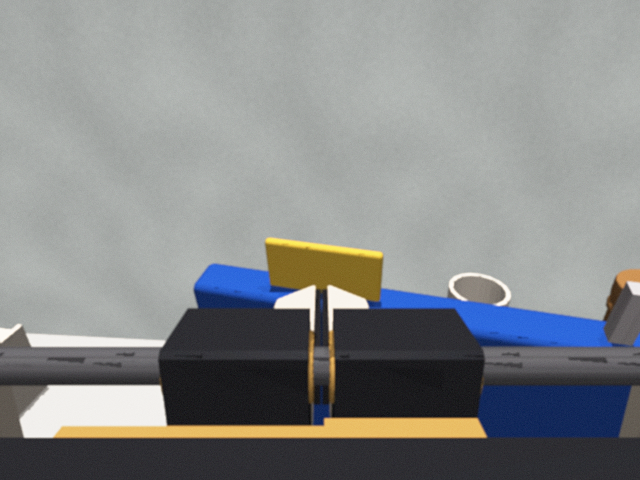

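View pics/s7.png

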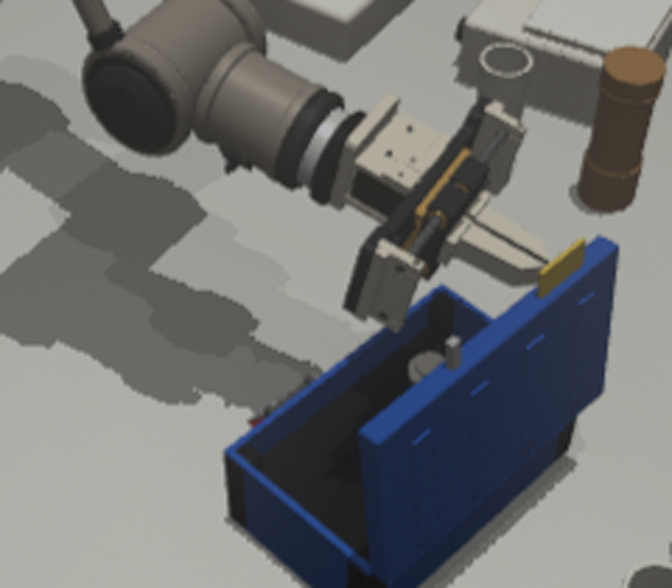

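Call:
jog_arm --series '[[-1,[0.004,0.003,0.008],[0,0.01,0]],[-1,[0.006,0.005,0.016],[0,0.02,0]],[-1,[0.008,0.007,0.024],[0,0.02,0]],[-1,[0.009,0.01,0.033],[0,0.02,0]],[-1,[0.01,0.012,0.041],[0,0.02,0]],[-1,[0.01,0.014,0.049],[0,0.02,0]],[-1,[0.01,0.016,0.056],[0,0.02,0]],[-1,[0.01,0.016,0.06],[0,0.02,0]],[-1,[0.01,0.016,0.06],[0,0.02,0]]]'

```text
time: 13.12
tool_pos: [0.7536, 0.0703, 0.2553]
tool_rot: [3.137, -1.399, 0.076]
contact_force: [-48.3, -5.4, 17.3]
opening: 0.0002
```

Run:
```python
from arc import *
from cell import eyes
import cv2
s=st()
im=eyes.read_camera("top"); cv2.imwrite("pics/t8.png",cv2.resize(im["img"][130:290,220:400,::-1],None,fx=3.6,fy=3.6,interpolation=cv2.INTER_CUBIC))
im=eyes.read_camera("scene"); cv2.imwrite("pics/s8.png",cv2.resize(im["img"][100:310,200:440,::-1],None,fx=2.8,fy=2.8,interpolation=cv2.INTER_CUBIC))
```

```text
t 13.12 q [-0.065, 0.557, 2.004, 2.959, 0.825, -1.47] p [0.7536, 0.0703, 0.2553] rot [3.137, -1.399, 0.076] F [-48.3, -5.4, 17.3] open 0.0002 case [117.7, 67.2, 255.3]
```

View pics/t8.png

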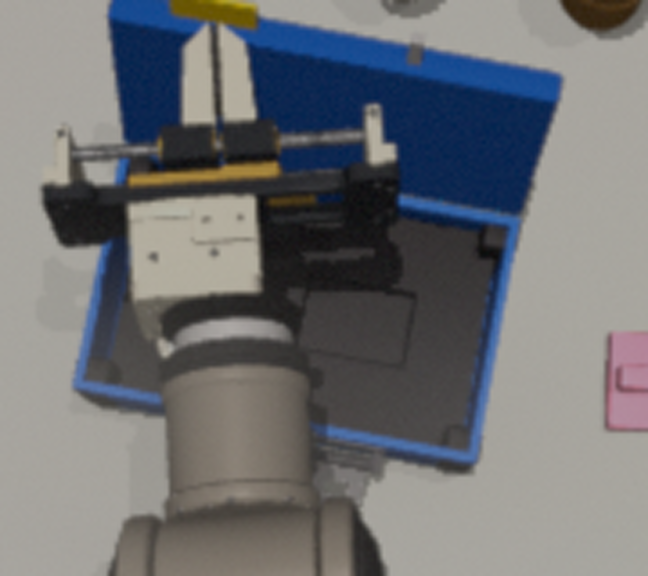

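View pics/s8.png

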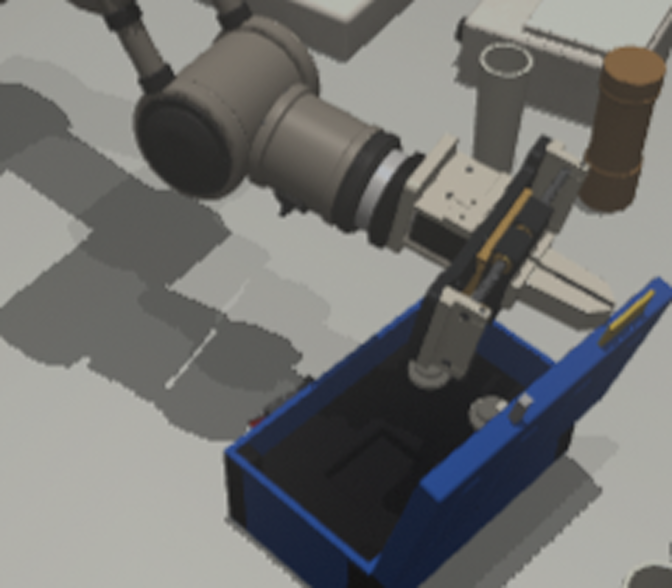

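The lid is hard back against its stop: the -48 N reaction came in as I pressed it, and both views show it leaning beyond upright. I'll back off, then reorient to tool-down.

Run:
```python
from sim2 import *
r=np.radians
q0=[-0.065,0.557,2.004,2.959,0.825,-1.47]
q=lin(q0,W(40,40,285),Rt(r(80),r(15))@FL,4)
for pos in ((-60,0,290),(-40,0,330),(0,-20,330)):
    print(pos)
    qa=lin(q,W(*pos),Rt(r(70),r(45))@FL,8)
    qa=lin(qa,W(pos[0]-10,pos[1]-20,pos[2]),Rt(r(30),r(45))@FL,10)
    B=np.array([.582,-.32,.2])
    qb=lin(qa,B,Ro.from_euler('z',.113).as_matrix()@np.diag([1,-1,-1.]),14)
```

```text
n 4 d [0.016, 0.006, -0.086] t [0.003, -0.003, -0.0] per row 21.9 0.06
end [-0.116, 0.399, 2.198, 2.894, 0.864, -1.442] case [40.0, 40.0, 285.0] worst 0.5 v 0.19
(-60, 0, 290)
n 8 d [-0.014, 0.013, -0.106] t [0.506, -0.171, -0.136] per row 13.5 3.95
end [-0.612, 0.24, 2.179, 1.597, 1.074, -0.791] case [-60.0, -0.0, 290.0] worst 0.46 v 0.69
n 10 d [-0.007, 0.007, -0.02] t [0.0, -0.698, -0.0] per row 2.2 4.0
end [-0.344, 0.143, 1.733, 0.501, 0.999, 0.411] case [-70.0, -20.0, 290.0] worst 0.56 v 0.5
n 14 d [-0.19, 0.297, -0.006] t [-0.127, -0.513, 0.473] per row 25.2 2.9
end [-0.618, 0.623, 1.134, 0.0, 1.385, 0.84] case [22.1, -348.2, 200.0] worst 0.74 v 0.25
(-40, 0, 330)
n 8 d [0.029, 0.018, -0.094] t [0.506, -0.171, -0.136] per row 12.5 3.95
0 margin 0.49 v 0.7 [-0.18  0.36  2.21  2.71  0.84 -1.34]
1 margin 0.49 v 0.74 [-0.25  0.32  2.21  2.52  0.83 -1.23]
2 margin 0.49 v 0.75 [-0.32  0.29  2.21  2.32  0.83 -1.11]
3 margin 0.51 v 0.73 [-0.38  0.26  2.19  2.13  0.85 -0.99]
end [-0.588, 0.193, 2.08, 1.533, 1.058, -0.624] case [-40.0, -0.0, 330.0] worst 0.49 v 0.75
n 10 d [-0.007, 0.007
[... 340 characters left out ...]
0.061] t [0.506, -0.171, -0.136] per row 10.6 3.95
0 margin 0.5 v 0.75 [-0.19  0.36  2.2   2.7   0.84 -1.33]
1 margin 0.51 v 0.78 [-0.27  0.33  2.19  2.5   0.82 -1.21]
2 margin 0.53 v 0.78 [-0.34  0.31  2.17  2.29  0.82 -1.09]
3 margin 0.55 v 0.74 [-0.4   0.29  2.15  2.1   0.84 -0.96]
end [-0.595, 0.265, 1.977, 1.511, 1.065, -0.588] case [0.0, -20.0, 330.0] worst 0.5 v 0.78
n 10 d [-0.007, 0.007, -0.02] t [-0.0, -0.698, 0.0] per row 2.2 4.0
end [-0.366, 0.229, 1.512, 0.472, 1.128, 0.461] case [-10.0, -40.0, 330.0] worst 0.69 v 0.45
n 14 d [-0.234, 0.241, 0.015] t [-0.127, -0.513, 0.473] per row 24.0 2.9
end [-0.618, 0.623, 1.134, 0.0, 1.385, 0.84] case [22.1, -348.2, 200.0] worst 0.86 v 0.18
```

Call:
jog_arm --series '[[-1,[0.002,0,-0.012],[0,0,0]],[-1,[0.006,0.002,-0.035],[0,0,0]],[-1,[0.011,0.004,-0.06],[0,0,0]],[-1,[0.016,0.006,-0.086],[0,0,0]],[-1,[0.016,0.006,-0.086],[0,0,0]],[-1,[0.016,0.006,-0.086],[0,0,0]]]'

```text
time: 13.72
tool_pos: [0.6752, 0.0581, 0.286]
tool_rot: [3.129, -1.399, 0.084]
contact_force: [0.6, 0.0, -0.3]
opening: 0.0007
```

Run:
```python
from sim2 import *
from h import st
s=st();r=np.radians
qa=lin(s["qpos"],W(-60,0,290),Rt(r(70),r(45))@FL,11)
from cell import eyes
import cv2
im=eyes.read_camera("wrist"); cv2.imwrite("pics/w9.png",im["img"][:,:,::-1])
```

```text
t 13.72 q [-0.112, 0.403, 2.192, 2.903, 0.863, -1.448] p [0.6752, 0.0581, 0.286] rot [3.129, -1.399, 0.084] F [0.6, 0.0, -0.3] open 0.0007 case [42.9, 40.7, 286.0]
n 11 d [-0.014, 0.013, -0.109] t [0.51, -0.173, -0.134] per row 10.1 2.89
end [-0.612, 0.24, 2.179, 1.597, 1.074, -0.791] case [-60.0, 0.0, 290.0] worst 0.46 v 0.51
```

View pics/w9.png

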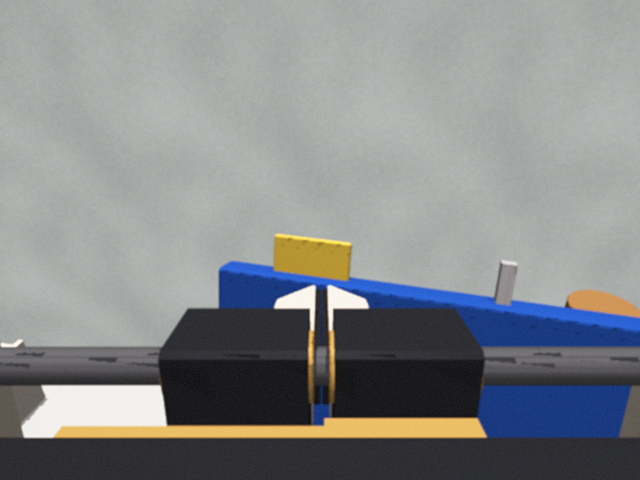

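The lid stays open by itself, with the tab at (312,257) and the fingers clear. Now I'll reverse the wrist transition.

Call:
jog_arm --series '[[-1,[-0.001,0.001,-0.01],[0.046,-0.016,-0.012]],[-1,[-0.003,0.002,-0.02],[0.093,-0.031,-0.024]],[-1,[-0.004,0.004,-0.03],[0.139,-0.047,-0.037]],[-1,[-0.005,0.005,-0.04],[0.185,-0.063,-0.049]],[-1,[-0.006,0.006,-0.05],[0.232,-0.079,-0.061]],[-1,[-0.008,0.007,-0.06],[0.278,-0.094,-0.073]],[-1,[-0.009,0.008,-0.069],[0.325,-0.11,-0.085]],[-1,[-0.01,0.009,-0.079],[0.371,-0.126,-0.097]],[-1,[-0.011,0.011,-0.089],[0.417,-0.142,-0.11]],[-1,[-0.013,0.012,-0.099],[0.464,-0.157,-0.122]],[-1,[-0.014,0.013,-0.109],[0.51,-0.173,-0.134]],[-1,[-0.014,0.013,-0.109],[0.51,-0.173,-0.134]]]'

```text
time: 14.77
tool_pos: [0.5678, 0.0356, 0.2905]
tool_rot: [3.137, -1.221, 0.602]
contact_force: [1.0, -0.6, 0.6]
opening: 0.0007
```

Run:
```python
from sim2 import *
from h import st
s=st();r=np.radians
qa=lin(s["qpos"],W(-70,-20,290),Rt(r(30),r(45))@FL,11)
```

```text
t 14.77 q [-0.614, 0.242, 2.173, 1.593, 1.075, -0.787] p [0.5678, 0.0356, 0.2905] rot [3.137, -1.221, 0.602] F [1.0, -0.6, 0.6] open 0.0007 case [-58.4, -1.6, 290.5]
n 11 d [-0.007, 0.005, -0.02] t [0.0, -0.697, 0.002] per row 2.0 3.63
end [-0.344, 0.143, 1.733, 0.501, 0.999, 0.411] case [-70.0, -20.0, 290.0] worst 0.56 v 0.45
```

Call:
jog_arm --series '[[-1,[-0.001,0,-0.002],[0,-0.063,0]],[-1,[-0.001,0.001,-0.004],[0,-0.127,0]],[-1,[-0.002,0.001,-0.005],[0,-0.19,0]],[-1,[-0.003,0.002,-0.007],[0,-0.253,0]],[-1,[-0.003,0.002,-0.009],[0,-0.317,0]],[-1,[-0.004,0.003,-0.011],[0,-0.38,0]],[-1,[-0.004,0.003,-0.013],[0,-0.443,0]],[-1,[-0.005,0.004,-0.014],[0,-0.507,0]],[-1,[-0.006,0.004,-0.016],[0,-0.57,0]],[-1,[-0.006,0.005,-0.018],[0,-0.634,0]],[-1,[-0.007,0.005,-0.02],[0,-0.697,0]],[-1,[-0.007,0.005,-0.02],[0,-0.697,0]]]'

```text
time: 15.77
tool_pos: [0.5542, 0.023, 0.2917]
tool_rot: [3.14, -0.525, 0.602]
contact_force: [1.1, 1.1, 0.8]
opening: 0.0004
```

Run:
```python
from sim2 import *
from h import st
s=st();r=np.radians
# stop short above the block for a look: camera ahead of tool x
B=np.array([.582,-.32,.2])
qb=lin(s["qpos"],B,Ro.from_euler('z',.113).as_matrix()@np.diag([1,-1,-1.]),12)
```

```text
t 15.77 q [-0.337, 0.143, 1.729, 0.501, 0.999, 0.415] p [0.5542, 0.023, 0.2917] rot [3.14, -0.525, 0.602] F [1.1, 1.1, 0.8] open 0.0004 case [-69.4, -16.5, 291.7]
n 12 d [-0.194, 0.299, -0.006] t [-0.127, -0.515, 0.477] per row 29.7 3.41
end [-0.618, 0.623, 1.134, -0.0, 1.385, 0.84] case [22.1, -348.2, 200.0] worst 0.74 v 0.29
```

Call:
jog_arm --series '[[-0.2,[-0.016,0.025,0],[-0.01,-0.043,0.04]],[-0.2,[-0.032,0.05,-0.001],[-0.02,-0.086,0.08]],[-0.2,[-0.049,0.075,-0.002],[-0.03,-0.129,0.12]],[-0.2,[-0.065,0.1,-0.002],[-0.04,-0.172,0.16]],[-0.2,[-0.081,0.125,-0.002],[-0.053,-0.215,0.2]],[-0.2,[-0.097,0.15,-0.003],[-0.063,-0.258,0.24]],[-0.2,[-0.113,0.174,-0.003],[-0.074,-0.3,0.278]],[-0.2,[-0.13,0.2,-0.004],[-0.085,-0.343,0.318]],[-0.2,[-0.146,0.225,-0.004],[-0.095,-0.386,0.358]],[-0.2,[-0.162,0.25,-0.005],[-0.106,-0.43,0.398]],[-0.2,[-0.178,0.275,-0.005],[-0.117,-0.473,0.438]],[-0.2,[-0.194,0.299,-0.006],[-0.127,-0.515,0.477]]]'

```text
time: 16.77
tool_pos: [0.58, -0.3217, 0.1966]
tool_rot: [-3.137, 0.001, 0.111]
contact_force: [0.7, 0.7, -0.0]
opening: 0.0371
```

```bash
cat > look.py <<'E'
from sim2 import *
from h import *
from cell import eyes
def wrist(name):
    s=st(); r=eyes.read_camera("wrist"); T=np.eye(4);T[:3,:3]=toolR(s);T[:3,3]=s["tool_pos"]; T=T@r["tool_from_camera"]
    r["T"]=T; cv2.imwrite(f"pics/{name}.png",r["img"][:,:,::-1]); np.savez(name+".npz",**r)
    return s,r
E
python3 - <<'E'
from look import *
s,r=wrist("w10")
w=cloud(r);img=r["img"].astype(int)
m=(abs(w[...,0]-.58)<.05)&(abs(w[...,1]+.319)<.05)&(img.max(-1)-img.min(-1)<30)&(w[...,2]>.010)&(w[...,2]<.06)
b=w[m]; print("block",len(b),rect(b)); rb=w[m&(w[...,2]>.033)]; print("rib",len(rb),rect(rb),rb[:,2].mean())
im=eyes.read_camera("scene");cv2.imwrite("pics/s10.png",im["img"][:,:,::-1]);np.savez("s10.npz",**im)
im=eyes.read_camera("top");cv2.imwrite("pics/t10.png",im["img"][:,:,::-1]);np.savez("t10.npz",**im)
E
```

```text
t 16.77 q [-0.623, 0.626, 1.138, 0.003, 1.382, 0.836] p [0.58, -0.3217, 0.1966] rot [-3.137, 0.001, 0.111] F [0.7, 0.7, -0.0] open 0.0371 case [20.4, -350.3, 196.6]
block 4372 (array([ 582.1, -321.1]), array([44.4, 66. ]), 7.29)
rib 949 (array([ 582.4, -321. ]), array([35.9, 15.9]), 8.02) 0.040204221868974335
```

View pics/w10.png

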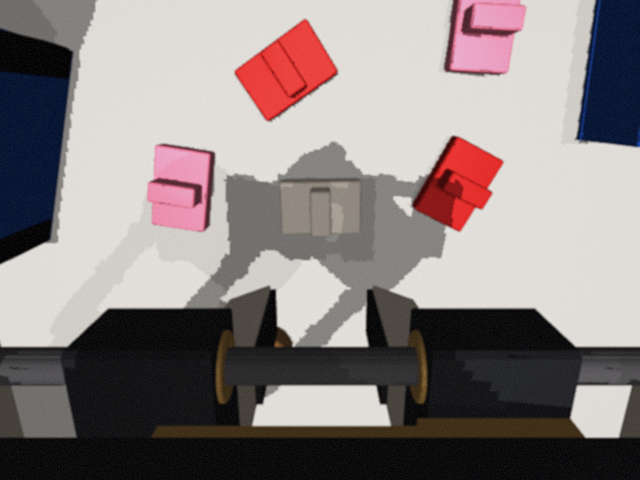

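View pics/t10.png

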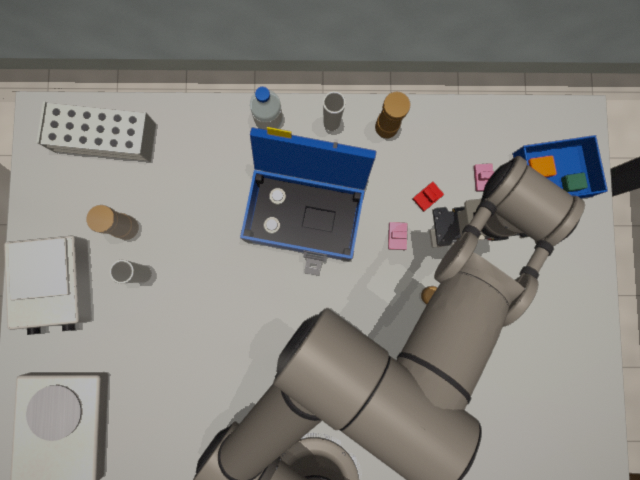

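The wrist view shows the white block at (320,207), between pink and red decoys, matching the plan. The top view shows the open case with the pocket at (320,219), so I'll enlarge that to find the nest's offset.

Run:
```python
import cv2,numpy as np
a=cv2.imread("pics/t10.png")[170:265,235:370]
b=cv2.resize(a,None,fx=5.9,fy=5.9,interpolation=cv2.INTER_CUBIC)
b=np.clip((b.astype(float))*2.2,0,255).astype(np.uint8)
cv2.imwrite("pics/t10c.png",b)
from h import *
t=np.load("t10.npz");w=cloud(t)
m=(abs(w[...,0]-.62)<.12)&(abs(w[...,1])<.13)
c=np.full(w.shape,np.nan); c=(w-np.array([C[0],C[1],0]))@Rc*1000
for z in (40,45,50,55,60,65): 
    k=m&(abs(c[...,2]-z)<2.5)&(abs(c[...,0])<72)&(c[...,1]<122)&(c[...,1]>-122); print(z,k.sum(), c[k][:,:2].min(0).round(1) if k.sum() else 0, c[k][:,:2].max(0).round(1) if k.sum() else 0)
k=m&(c[...,2]<56)&(c[...,2]>38)&(abs(c[...,0])<50)&(c[...,1]<20)&(c[...,1]>-90)
p=c[k];print(len(p),np.percentile(p,[2,50,98],axis=0).round(1).tolist()); print(cv2.minAreaRect(p[:,:2].astype(np.float32)))
```

```text
40 7 [ -17.  -121.1] [58.3 -8.1]
45 241 [-21.4 -71.9] [25.7 -2.5]
50 311 [ -22.1 -120. ] [58.5 -2.1]
55 163 [ -69.1 -117.7] [ 71.5 103.1]
60 2558 [ -70.3 -119.1] [ 72.  113.8]
65 1947 [ -70.8 -121.2] [ 72.  114.1]
598 [[-20.9, -71.1, 43.3], [2.1, -37.0, 48.1], [25.0, -3.1, 54.5]]
((3.2586727142333984, -45.969512939453125), (97.62245178222656, 76.94271087646484), 65.20336151123047)
```

View pics/t10c.png

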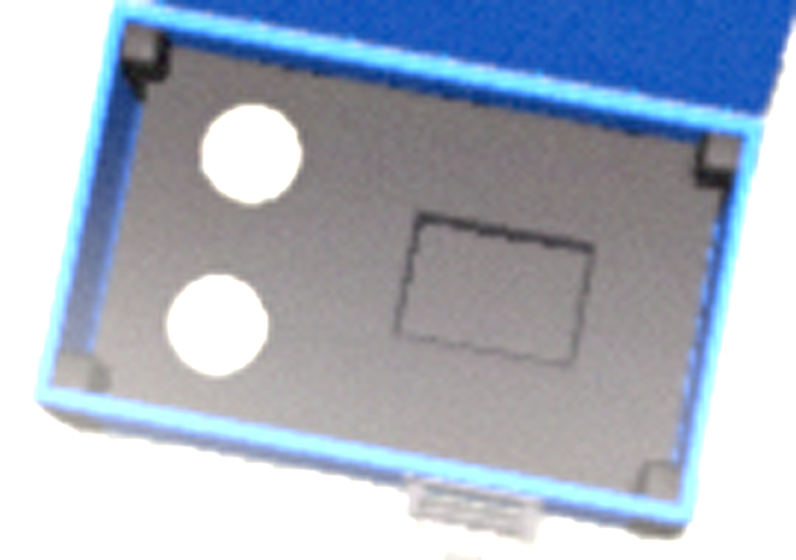

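Pocket corners in the crop are about (418,215), (592,245), (575,363) and (400,332). Now I'll grasp the block by its rib.

Run:
```python
from sim2 import *
from h import *
s=st()
p=np.array([.582,-.3208,.022]); R=Ro.from_euler('z',.125).as_matrix()@np.diag([1,-1,-1.])
plan(s,p,R); lin(s["qpos"],p,R,10)
t=np.load("t10.npz")
f=lambda u,v,z: toC(ray(t,235+u/5.9,170+v/5.9,z)).round(1)
for n,(u,v) in dict(BL=(418,215),BR=(592,245),FR=(575,363),FL=(400,332)).items(): print(n,f(u,v,.0605))
for n,(u,v) in dict(BL=(120,5),BR=(757,128),FR=(690,518),FL=(42,398)).items(): print("rim",n,f(u,v,.095))
```

```text
t 16.92 q [-0.624, 0.627, 1.141, 0.003, 1.38, 0.835] p [0.5795, -0.3217, 0.1952] rot [-3.135, 0.002, 0.111] F [0.4, 0.6, -0.3] open 0.0368 case [19.9, -350.3, 195.2]
shift [0.0029, 0.0005, 0.1732] turn [-0.0063, 0.0019, -0.0138] rows>= 4.2
n 10 d [0.003, 0.001, 0.173] t [-0.006, 0.002, -0.014] per row 17.3 0.09
end [-0.619, 0.793, 1.327, 0.0, 1.021, 0.827] case [22.2, -349.0, 22.0] worst 0.74 v 0.15
BL [23.7 -2.7 60.5]
BR [ 24.8 -73.3  60.5]
FR [-23.2 -75.3  60.5]
FL [-24.   -4.5  60.5]
rim BL [ 78.1 126.   95. ]
rim BR [  76.9 -127.7   95. ]
rim FR [ -78.2 -129.1   95. ]
rim FL [-79.  124.9  95. ]
```

Call:
jog_arm --series '[[-0.2,[0.001,0,0.03],[0,0,-0.005]],[-0.2,[0.003,0,0.06],[0,0,-0.014]],[-0.2,[0.003,0,0.09],[0,0,-0.014]],[-0.2,[0.003,0,0.115],[0,0,-0.014]],[-0.2,[0.003,0,0.135],[0,0,-0.014]],[-0.2,[0.003,0,0.14],[0,0,-0.014]],[-0.2,[0.003,0,0.14],[0,0,-0.014]]]'

```text
time: 17.5
tool_pos: [0.5813, -0.3194, 0.0571]
tool_rot: [-3.137, 0.003, 0.126]
contact_force: [-0.2, 0.5, 0.7]
opening: 0.0363
```

Run:
```python
from look import *
s,r=wrist("w11")
p=np.array([.582,-.3208,.022]); R=Ro.from_euler('z',.125).as_matrix()@np.diag([1,-1,-1.])
plan(s,p,R)
w=cloud(r);img=r["img"].astype(int)
m=(abs(w[...,0]-.58)<.05)&(abs(w[...,1]+.319)<.05)&(img.max(-1)-img.min(-1)<30)&(w[...,2]>.010)&(w[...,2]<.048)
b=w[m]; print("block",len(b),rect(b)); rb=w[m&(w[...,2]>.033)]; print("rib",len(rb),rect(rb),rb[:,2].mean())
```

```text
t 17.5 q [-0.619, 0.752, 1.302, 0.002, 1.093, 0.826] p [0.5813, -0.3194, 0.0571] rot [-3.137, 0.003, 0.126] F [-0.2, 0.5, 0.7] open 0.0363 case [21.2, -347.8, 57.1]
shift [0.0007, 0.0016, 0.0351] turn [-0.0045, 0.0029, 0.0007] rows>= 0.8
block 10566 (array([ 582.4, -320.9]), array([44.2, 66.2]), 6.72)
rib 2674 (array([ 582.2, -321.1]), array([36.4, 15.9]), 6.71) 0.04014325949646973
```

View pics/w11.png

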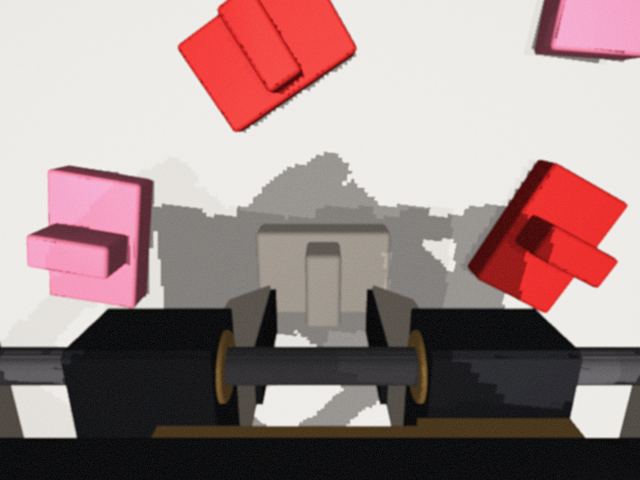

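The rib at (322,285) is centred between the fingers. I'll go down and grip.

Call:
jog_arm --series '[[-0.2,[0.001,0.001,0.015],[0,0,0.005]],[-0.2,[0.001,0.001,0.028],[0,0,0.005]],[-0.2,[0.001,0.001,0.035],[0,0,0.005]],[-0.2,[0.001,0.001,0.035],[0,0,0.005]],[-1,[0.001,0.001,0.035],[0,0,0.005]],[-1,[0.001,0.001,0.035],[0,0,0.005]],[-1,[0.001,0.001,0.035],[0,0,0.005]],[-1,[0.001,0.001,0.035],[0,0,0.005]],[-1,[0.001,0.001,0.035],[0,0,0.005]]]' --squeeze 40

```text
time: 18.3
tool_pos: [0.5832, -0.3223, 0.0243]
tool_rot: [-3.141, 0.001, 0.119]
contact_force: [0.0, 0.9, 2.9]
opening: 0.0157
```

Run:
```python
from h import *
s=st()
```

```text
t 18.3 q [-0.619, 0.794, 1.318, -0.001, 1.03, 0.832] p [0.5832, -0.3223, 0.0243] rot [-3.141, 0.001, 0.119] F [0.0, 0.9, 2.9] open 0.0157 case [23.7, -350.2, 24.3]
```

The rib is gripped at 15.7 mm. I'll lift and carry to above the pocket.

Call:
jog_arm --series '[[-1,[0,0,-0.02],[0,0,0]],[-1,[0,0,-0.05],[0,0,0]],[-1,[0,0,-0.09],[0,0,0]],[-1,[0,0,-0.13],[0,0,0]],[-1,[0,0,-0.165],[0,0,0]],[-1,[0,0,-0.185],[0,0,0]],[-1,[0,0,-0.185],[0,0,0]]]'

```text
time: 18.88
tool_pos: [0.5851, -0.3237, 0.2149]
tool_rot: [3.135, -0.006, 0.119]
contact_force: [-0.1, -0.2, -0.3]
opening: 0.0157
```

Run:
```python
from sim2 import *
from h import *
s=st()
p=W(0.5,-38.5,205); R=Rt(0,0)@FL
plan(s,p,R); lin(s["qpos"],p,R,11)
```

```text
t 18.88 q [-0.619, 0.618, 1.103, -0.001, 1.412, 0.832] p [0.5851, -0.3237, 0.2149] rot [3.135, -0.006, 0.119] F [-0.1, -0.2, -0.3] open 0.0157 case [25.8, -351.2, 214.9]
shift [0.0704, -0.3058, 0.0083] turn [0.0057, -0.0068, 0.3073] rows>= 7.5
n 11 d [0.07, -0.306, 0.008] t [0.006, -0.007, 0.307] per row 28.5 1.6
end [-0.143, 0.532, 1.281, 0.0, 1.329, 1.616] case [0.5, -38.5, 205.0] worst 1.0 v 0.28
```

Call:
jog_arm --series '[[-1,[0.006,-0.028,0.001],[0,0,0.028]],[-1,[0.013,-0.056,0.002],[0,0,0.056]],[-1,[0.02,-0.084,0.003],[0,0,0.084]],[-1,[0.026,-0.112,0.003],[0,0,0.112]],[-1,[0.032,-0.14,0.004],[0,0,0.14]],[-1,[0.039,-0.168,0.005],[0,0,0.168]],[-1,[0.045,-0.196,0.005],[0,0,0.196]],[-1,[0.051,-0.224,0.006],[0,0,0.224]],[-1,[0.058,-0.25,0.007],[0,0,0.252]],[-1,[0.064,-0.278,0.007],[0,0,0.28]],[-1,[0.07,-0.306,0.008],[0,0,0.307]],[-1,[0.07,-0.306,0.008],[0,0,0.307]]]'

```text
time: 19.88
tool_pos: [0.6157, -0.0049, 0.1988]
tool_rot: [-3.14, 0.005, -0.185]
contact_force: [0.0, -0.3, -0.6]
opening: 0.0161
```

Run:
```python
from look import *
s,r=wrist("w12")
plan(s,W(0.5,-38.5,120),Rt(0,0)@FL)
```

```text
t 19.88 q [-0.134, 0.533, 1.296, 0.002, 1.318, 1.621] p [0.6157, -0.0049, 0.1988] rot [-3.14, 0.005, -0.185] F [0.0, -0.3, -0.6] open 0.0161 case [-3.7, -32.4, 198.8]
shift [0.0046, 0.0063, 0.0788] turn [-0.0021, 0.0051, 0.0033] rows>= 1.9
```

View pics/w12.png

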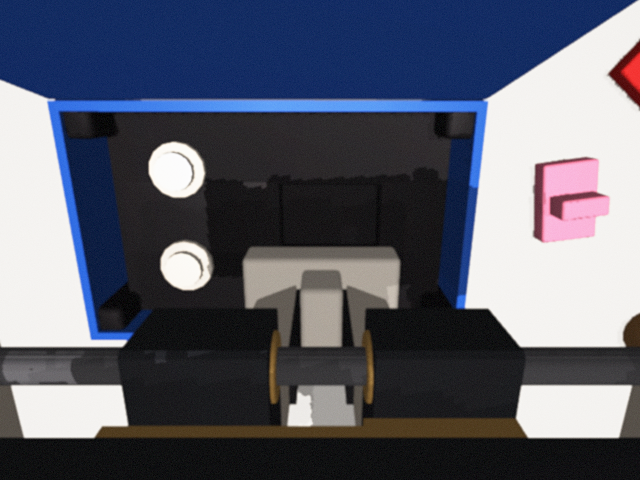

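Run:
```python
from look import *
r=dict(np.load("w12.npz"))
a=r["img"][165:300,225:420,::-1]
b=np.clip(cv2.resize(a,None,fx=4,fy=4,interpolation=cv2.INTER_CUBIC).astype(float)*2.5,0,255).astype(np.uint8)
cv2.imwrite("pics/w12c.png",b)
w=cloud(r); c=(w-np.array([C[0],C[1],0]))@Rc*1000
for v in (195,210,225,255,260,270): print(v,[(u,c[v,u].round(1).tolist()) for u in (248,270,290,320,370,390)])
```

```text
195 [(248, [16.7, 19.0, 62.5]), (270, [17.0, 3.3, 63.5]), (290, [14.0, -9.6, 48.6]), (320, [14.2, -31.9, 49.3]), (370, [14.1, -68.9, 48.4]), (390, [16.9, -81.5, 62.0])]
210 [(248, [5.9, 19.5, 62.8]), (270, [5.9, 3.8, 62.7]), (290, [2.5, -9.4, 48.4]), (320, [2.7, -31.9, 49.1]), (370, [2.8, -69.3, 48.9]), (390, [6.4, -81.8, 63.5])]
225 [(248, [-5.3, 20.1, 62.6]), (270, [-5.6, 4.3, 61.4]), (290, [-9.2, -9.2, 48.1]), (320, [-8.9, -31.9, 49.1]), (370, [-8.7, -69.7, 49.2]), (390, [-4.8, -82.5, 62.9])]
255 [(248, [16.9, -2.1, 188.6]), (270, [16.7, -11.3, 188.0]), (290, [16.9, -19.9, 188.4]), (320, [17.2, -32.6, 189.0]), (370, [17.2, -53.7, 188.9]), (390, [17.5, -62.0, 189.7])]
260 [(248, [16.1, -2.7, 192.6]), (270, [16.4, -12.0, 193.3]), (290, [16.0, -20.1, 192.1]), (320, [16.3, -32.6, 192.8]), (370, [16.6, -53.2, 193.3]), (390, [16.1, -61.7, 191.9])]
270 [(248, [11.4, -2.4, 191.9]), (270, [11.8, -11.7, 192.7]), (290, [11.8, -20.1, 192.8]), (320, [12.9, -32.6, 195.2]), (370, [12.3, -53.3, 193.7]), (390, [12.2, -61.7, 193.3])]
```

View pics/w12c.png

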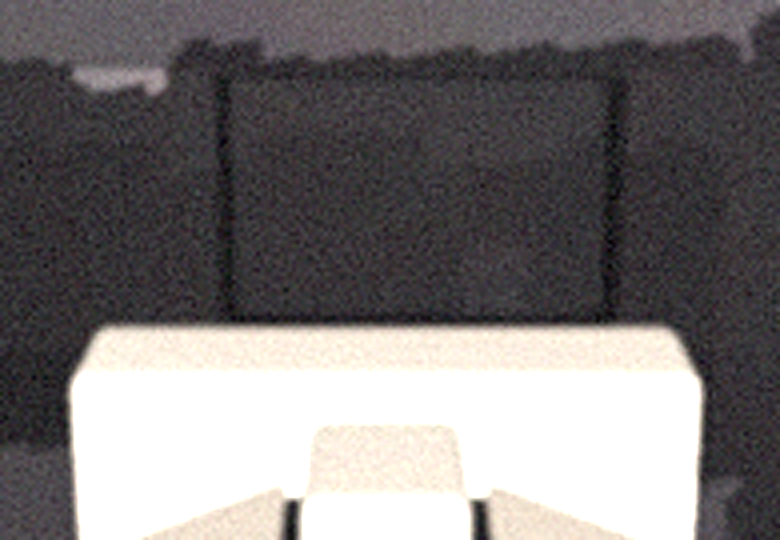

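Call:
jog_arm --series '[[-1,[0.003,0.003,0.03],[0,0.003,0]],[-1,[0.005,0.006,0.06],[0,0.003,0]],[-1,[0.005,0.006,0.08],[0,0.003,0]],[-1,[0.005,0.006,0.088],[0,0.003,0]],[-1,[0.005,0.006,0.088],[0,0.003,0]],[-1,[0.005,0.006,0.088],[0,0.003,0]],[-1,[0.005,0.006,0.088],[0,0.003,0]]]'

```text
time: 20.52
tool_pos: [0.6209, -0.0174, 0.114]
tool_rot: [-3.142, -0.004, -0.188]
contact_force: [0.2, 0.9, -0.9]
opening: 0.0155
```

Run:
```python
from look import *
s,r=wrist("w13")
plan(s,W(1.3,-38.5,95),Rt(0,0)@FL)
a=r["img"][190:360,180:460,::-1]
cv2.imwrite("pics/w13c.png",np.clip(cv2.resize(a,None,fx=2.8,fy=2.8,interpolation=cv2.INTER_CUBIC).astype(float)*2,0,255).astype(np.uint8))
w=cloud(r); c=(w-np.array([C[0],C[1],0]))@Rc*1000
m=(c[...,2]>94)&(c[...,2]<110)&(abs(c[...,0])<35)&(c[...,1]>-90)&(c[...,1]<10)
m&=r["img"].min(-1)>60
k=c[m];print(len(k),np.percentile(k,[0.5,50,99.5],axis=0).round(1).tolist())
from cell import eyes
im=eyes.read_camera("top");cv2.imwrite("pics/t13.png",im["img"][:,:,::-1])
```

```text
t 20.52 q [-0.151, 0.615, 1.398, -0.0, 1.126, 1.608] p [0.6209, -0.0174, 0.114] rot [-3.142, -0.004, -0.188] F [0.2, 0.9, -0.9] open 0.0155 case [3.7, -43.7, 114.0]
shift [-0.0025, -0.0052, 0.019] turn [-0.0001, -0.0035, -0.0001] rows>= 0.5
6224 [[3.3, -77.1, 94.3], [20.5, -44.4, 108.0], [25.2, -12.1, 109.7]]
```

View pics/w13c.png

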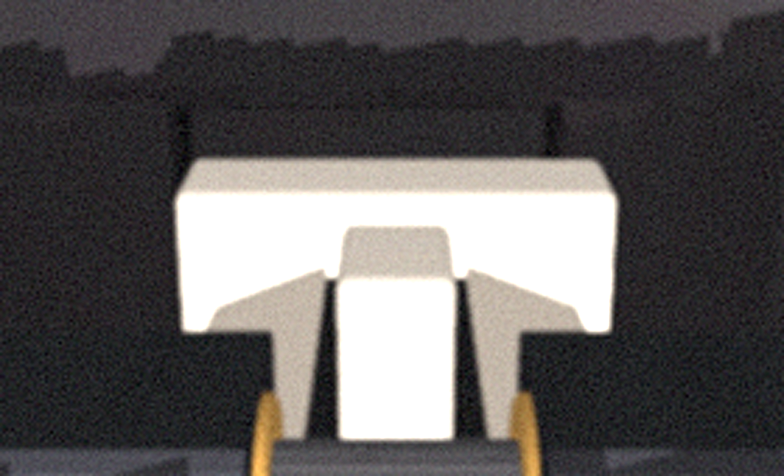

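The pocket's side lines at (182,130) and (552,130) in the crop show the block is about 5 mm too far to -y. The earlier reading wasn't settled, so I'll correct and go lower.

Call:
jog_arm --series '[[-1,[-0.001,-0.003,0.004],[0,-0.002,0]],[-1,[-0.003,-0.005,0.008],[0,-0.004,0]],[-1,[-0.003,-0.005,0.012],[0,-0.004,0]],[-1,[-0.003,-0.005,0.012],[0,-0.004,0]],[-1,[-0.003,-0.005,0.012],[0,-0.004,0]],[-1,[-0.003,-0.005,0.012],[0,-0.004,0]],[-1,[-0.003,-0.005,0.012],[0,-0.004,0]],[-1,[-0.003,-0.005,0.012],[0,-0.004,0]]]'

```text
time: 21.28
tool_pos: [0.6181, -0.0116, 0.1007]
tool_rot: [-3.142, 0.003, -0.188]
contact_force: [0.1, -0.1, -1.0]
opening: 0.0155
```

Run:
```python
from look import *
s,r=wrist("w14")
a=r["img"][190:360,180:460,::-1]
cv2.imwrite("pics/w14c.png",np.clip(cv2.resize(a,None,fx=2.8,fy=2.8,interpolation=cv2.INTER_CUBIC).astype(float)*2,0,255).astype(np.uint8))
w=cloud(r); c=(w-np.array([C[0],C[1],0]))@Rc*1000
m=(c[...,2]>82)&(c[...,2]<98)&(abs(c[...,0])<35)&(c[...,1]>-90)&(c[...,1]<10)&(r["img"].min(-1)>60)
k=c[m];print(len(k),np.percentile(k,[0.5,50,99.5],axis=0).round(1).tolist(),rect(k/1000))
s=st()
```

```text
t 21.28 q [-0.143, 0.628, 1.415, 0.0, 1.102, 1.616] p [0.6181, -0.0116, 0.1007] rot [-3.142, 0.003, -0.188] F [0.1, -0.1, -1.0] open 0.0155 case [-0.1, -38.5, 100.7]
6087 [[-0.8, -71.8, 82.3], [16.4, -39.2, 94.6], [21.2, -6.8, 96.6]] (array([  9.8, -39.3]), array([23.4, 66.1]), 0.37)
t 21.33 q [-0.143, 0.628, 1.415, 0.0, 1.102, 1.616] p [0.6181, -0.0116, 0.1007] rot [-3.142, 0.003, -0.188] F [0.1, -0.4, -1.4] open 0.0158 case [-0.1, -38.5, 100.7]
```

View pics/w14c.png

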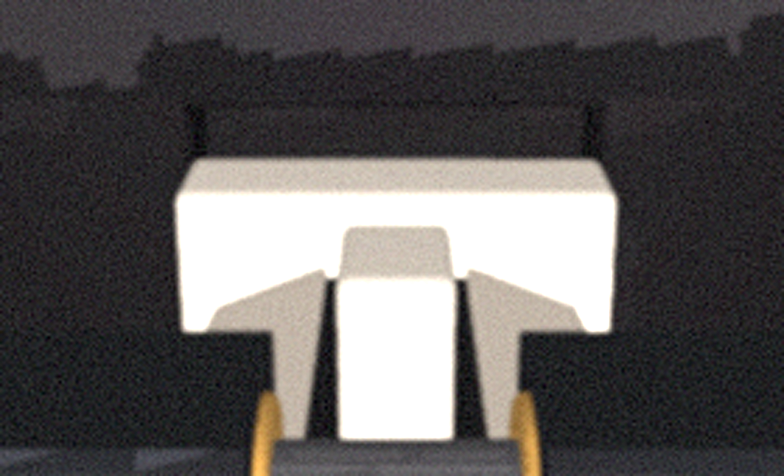

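Run:
```python
from look import *
r=dict(np.load("w14.npz"))
f=lambda u,v,z: toC(ray(r,180+u/2.8,190+v/2.8,z)).round(1)
for n,u,v,z in (("pocket far edge",400,100,.062),("pocket far edge lo",400,107,.062),("far inner",400,107,.060),("L",190,130,.062),("Lin",206,130,.06),("R",603,130,.062),("Rin",583,130,.06),("block far bot",396,160,.0765),("block far top",396,192,.0945)): print(n,f(u,v,z))
```

```text
pocket far edge [ 25.5 -40.   62. ]
pocket far edge lo [ 24.3 -40.   62. ]
far inner [ 23.7 -40.1  60. ]
L [20.1 -3.5 62. ]
Lin [19.5 -5.9 60. ]
R [ 20.1 -75.4  62. ]
Rin [ 19.5 -72.2  60. ]
block far bot [ 19.5 -39.4  76.5]
block far top [ 20.5 -39.3  94.5]
```

Call:
jog_arm --series '[[-1,[0.0013,0,0.003],[0,0,0]],[-1,[0.0013,0,0.006],[0,0,0]],[-1,[0.0013,0,0.009],[0,0,0]],[-1,[0.0013,0,0.012],[0,0,0]],[-1,[0.0013,0,0.015],[0,0,0]],[-1,[0.0013,0,0.017],[0,0,0]],[-1,[0.0013,0,0.017],[0,0,0]],[-1,[0.0013,0,0.017],[0,0,0]]]'

```text
time: 22.0
tool_pos: [0.6191, -0.0117, 0.0834]
tool_rot: [-3.142, 0.003, -0.188]
contact_force: [0.2, 0.8, -1.2]
opening: 0.0159
```

Run:
```python
from h import *
s=st(); print(s["torque"])
```

```text
t 22.0 q [-0.143, 0.649, 1.427, 0.0, 1.068, 1.616] p [0.6191, -0.0117, 0.0834] rot [-3.142, 0.003, -0.188] F [0.2, 0.8, -1.2] open 0.0159 case [0.9, -38.4, 83.4]
[-0.0600971   0.21900112 -0.03459386]
```

Call:
jog_arm --series '[[-1,[0,0,0.002],[0,0,0]],[-1,[0,0,0.004],[0,0,0]],[-1,[0,0,0.006],[0,0,0]],[-1,[0,0,0.007],[0,0,0]],[-1,[0,0,0.007],[0,0,0]],[-1,[0,0,0.007],[0,0,0]]]'

```text
time: 22.5
tool_pos: [0.6192, -0.0117, 0.0765]
tool_rot: [-3.142, 0.003, -0.188]
contact_force: [0.6, 0.6, -1.1]
opening: 0.016
```

Run:
```python
from h import *
s=st(); print(s["torque"])
```

```text
t 22.5 q [-0.143, 0.657, 1.434, 0.0, 1.054, 1.616] p [0.6192, -0.0117, 0.0765] rot [-3.142, 0.003, -0.188] F [0.6, 0.6, -1.1] open 0.016 case [1.0, -38.4, 76.5]
[-0.00230495  0.16177827  0.02925726]
```

Call:
jog_arm --series '[[-1,[0,0,0.001],[0,0,0]],[-1,[0,0,0.002],[0,0,0]],[-1,[0,0,0.003],[0,0,0]],[-1,[0,0,0.004],[0,0,0]],[-1,[0,0,0.0045],[0,0,0]],[-1,[0,0,0.0045],[0,0,0]],[-1,[0,0,0.0045],[0,0,0]]]'

```text
time: 23.08
tool_pos: [0.6191, -0.0117, 0.0723]
tool_rot: [-3.142, 0.003, -0.188]
contact_force: [-2.4, 0.5, 2.3]
opening: 0.0155
```

Run:
```python
from look import *
s,r=wrist("w15"); print(s["torque"])
w=cloud(r); c=(w-np.array([C[0],C[1],0]))@Rc*1000
m=(c[...,2]>55)&(c[...,2]<75)&(abs(c[...,0])<35)&(c[...,1]>-90)&(c[...,1]<10)&(r["img"].min(-1)>60)
k=c[m];print(len(k),np.percentile(k,[0.5,50,99.5],axis=0).round(1).tolist())
```

```text
t 23.08 q [-0.143, 0.662, 1.438, 0.0, 1.045, 1.616] p [0.6191, -0.0117, 0.0723] rot [-3.142, 0.003, -0.188] F [-2.4, 0.5, 2.3] open 0.0155 case [0.9, -38.4, 72.3]
[-0.02341716  0.39519631 -0.02692235]
6213 [[0.1, -71.7, 55.2], [17.4, -39.1, 66.3], [22.2, -6.6, 74.3]]
```

View pics/w15.png

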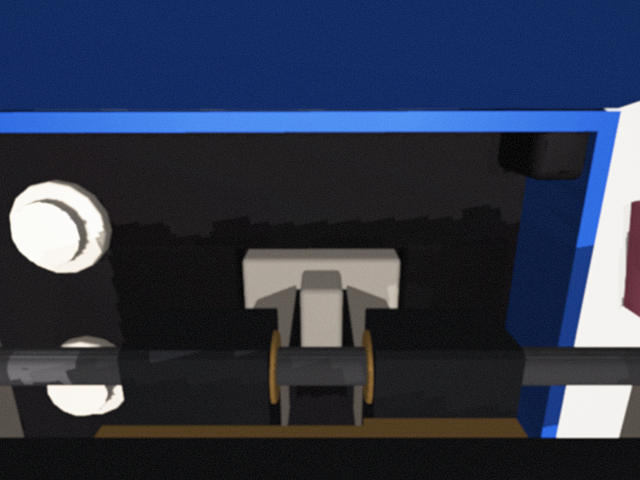

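The plate top reads 66.3 mm, where a fully seated block should be at 66, and contact is just starting. I'll press lightly, then release.

Call:
jog_arm --series '[[-1,[0,0,0.001],[0,0,0]],[-1,[0,0,0.001],[0,0,0]],[-1,[0,0,0.001],[0,0,0]]]'

```text
time: 23.38
tool_pos: [0.6191, -0.0117, 0.0722]
tool_rot: [3.142, 0.003, -0.188]
contact_force: [-4.9, 0.2, 8.6]
opening: 0.0157
```

Run:
```python
from h import *
s=st()
```

```text
t 23.38 q [-0.143, 0.662, 1.438, 0.0, 1.044, 1.616] p [0.6191, -0.0117, 0.0722] rot [3.142, 0.003, -0.188] F [-4.9, 0.2, 8.6] open 0.0157 case [0.9, -38.4, 72.2]
```

It is firm on the floor (8.6 N, no further travel). I'll release and withdraw.

Call:
jog_arm --series '[[-0.2,[0,0,0],[0,0,0]],[-0.2,[0,0,0],[0,0,0]],[-0.2,[0,0,0],[0,0,0]],[-0.2,[0,0,0],[0,0,0]],[-0.2,[0,0,-0.008],[0,0,0]],[-0.2,[0,0,-0.025],[0,0,0]],[-0.2,[0,0,-0.05],[0,0,0]],[-0.2,[0,0,-0.08],[0,0,0]],[-0.2,[-0.01,0,-0.115],[0,0,0]],[-0.2,[-0.03,0,-0.15],[0,0,0]],[-0.2,[-0.06,0,-0.17],[0,0,0]],[-0.2,[-0.06,0,-0.17],[0,0,0]]]'

```text
time: 24.38
tool_pos: [0.5594, 0.0002, 0.2474]
tool_rot: [-3.141, -0.004, -0.187]
contact_force: [1.0, 0.8, 0.4]
opening: 0.0369
```

Run:
```python
from look import *
s,r=wrist("w16")
w=cloud(r); c=(w-np.array([C[0],C[1],0]))@Rc*1000
base=(abs(c[...,0])<35)&(c[...,1]>-90)&(c[...,1]<10)&(r["img"].min(-1)>60)
for lo,hi in ((60,72),(80,95)):
    k=c[base&(c[...,2]>lo)&(c[...,2]<hi)];print(len(k),np.percentile(k,[0.5,50,99.5],axis=0).round(1).tolist(),rect(k/1000))
k=c[base&(c[...,2]>60)&(c[...,2]<72)]; A=np.c_[k[:,:2],np.ones(len(k))]; print("plane",np.linalg.lstsq(A,k[:,2],rcond=None)[0])
im=eyes.read_camera("scene");cv2.imwrite("pics/s16.png",im["img"][:,:,::-1])
im=eyes.read_camera("top");cv2.imwrite("pics/t16.png",im["img"][:,:,::-1])
w=cloud(im); c=(w-np.array([C[0],C[1],0]))@Rc*1000
m=(c[...,2]>120)&(c[...,0]>80)&(c[...,0]<160)&(c[...,1]<0)&(c[...,1]>-120)&(im["img"][...,2].astype(int)>im["img"][...,0]+30)
k=c[m]; print("lid pts",len(k)); 
pf=np.polyfit(k[:,2],k[:,0],1); print("lid lean rad from vertical",np.arctan(pf[0]))
```

```text
t 24.38 q [-0.137, 0.388, 1.396, 0.0, 1.353, 1.621] p [0.5594, 0.0002, 0.2474] rot [-3.141, -0.004, -0.187] F [1.0, 0.8, 0.4] open 0.0369 case [-60.0, -37.9, 247.4]
5828 [[-24.5, -89.6, 60.9], [1.5, -41.5, 65.8], [25.4, 9.6, 68.3]] (array([  0.3, -40. ]), array([ 51.8, 100. ]), 0.02)
1084 [[-17.7, -47.3, 86.0], [0.5, -39.1, 88.4], [17.4, -31.7, 90.1]] (array([ -0.2, -39.5]), array([15.7, 35.3]), 89.73)
plane [-6.10729481e-03  1.77551527e-03  6.50705453e+01]
lid pts 2056
lid lean rad from vertical 0.2797673135090437
```

View pics/w16.png

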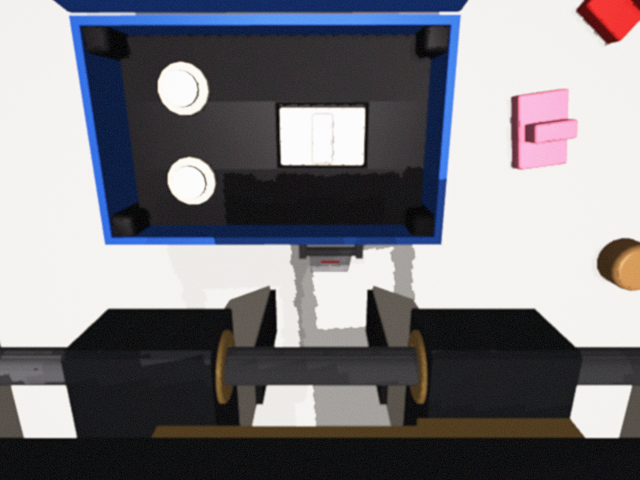

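View pics/s16.png

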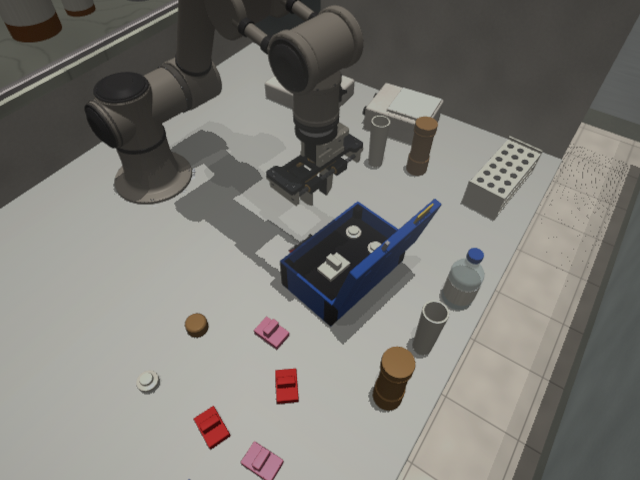

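View pics/t16.png

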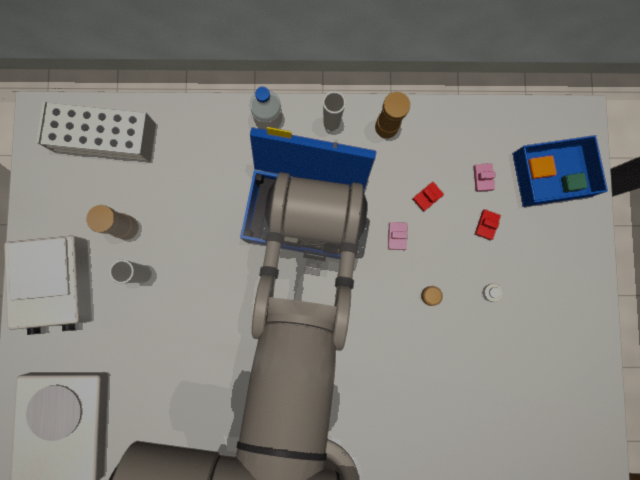

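The wrist view shows the block sitting in the pocket at (322,137). The lid leans back, and the tube, vessel, cap and plug have not moved in the image. One last numeric check on the hasp angle before handing in.

Run:
```python
from h import *
r=dict(np.load("w16.npz")); w=cloud(r); c=(w-np.array([C[0],C[1],0]))@Rc*1000
m=(c[...,0]<-92)&(c[...,0]>-150)&(abs(c[...,1]+45)<15)&(c[...,2]>15)&(c[...,2]<85)
m[:235]=0; m[275:]=0
k=c[m]; print(len(k),np.percentile(k,[1,25,50,75,99],axis=0).round(1).tolist())
th=np.arctan2(-(k[:,0]+92),k[:,2]-75); far=np.hypot(k[:,0]+92,k[:,2]-75)>25; print("theta",np.percentile(th[far],[5,50,95]).round(2),far.sum())
```

```text
635 [[-127.7, -59.6, 22.9], [-119.0, -52.8, 39.2], [-112.7, -45.0, 48.9], [-100.5, -37.5, 65.9], [-92.2, -30.3, 80.0]]
theta [2.45 2.47 2.65] 363
```

The hasp reads about 2.47 rad, so it is at its stop. Everything checks out, so I'm handing in.

```bash
python3 -c "
from cell import job
print(job.hand_in())"
```

```text
the job is handed in; nothing more can be done
None
```

I finished all three steps and handed the job in at about 24.5 s of robot time; it gave no verdict. I drew the hasp off its staple and pressed it down. Then I lifted the lid from under its tab to the hard stop, and set the white ribbed block in the pocket.

What the last checks showed:
- **Hasp:** about 2.47 rad by depth, against the 2.5 rad stop. It pushed back with about 15 N when I pressed it down.
- **Lid:** open on its own and leaning back about 0.28 rad past vertical. That is slightly more than its 1.8 rad stop allows (0.23), so I put the difference down to measurement error.
- **Block:** flat and square, with the top of its rib at 88.4 mm (88 mm when fully seated). Its centre is about 0 mm in x and 4.5 mm to -y of the designed centre, within the limits and matching a nest lying about 4 mm off.
- **Other objects:** the tube, vessel, cap and plug look unmoved when I compare the before and after pictures by eye.
- **Robot:** clear of everything at hand-in.

Two things did not go as planned:
- **Joint 5 limit:** joint 5 reached its lower limit while pressing the hasp, so I eased the tilt and finished the press.
- **Block correction:** I corrected the block by about 5 mm over the pocket because an earlier position reading had not settled.

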